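# Fit the relay and hold the probe plate down on the test jig

### The job

Get the control module in the test jig ready and start its test: plug the loose rectangular relay fully home into the socket on the circuit board, then take the probe plate by its grip bar and fit it over the jig's two locating pins, header end towards the relay, so that it drops on. Press it all the way down against its spring plungers onto the stops and finish while still holding it pressed down there, without letting go. Leave everything else on the bench where it lies.

Things in the scene. Friction and masses are not known exactly. Their poses are not given: they have to be found in the camera images.
- jig: Fixed test jig: aluminium base 200 (x) x 250 (y) x 12 mm carrying an open black module (150 x 190 mm, rim 40 mm above the bench), green circuit board face up with its top at z = 36 mm. Origin: centre of the underside, on the bench; z up. Two clamps at its x sides stay below 30 mm.
- socket (a point): Centre of the mouth (top face) of the relay socket on the board, at (18, 68, 50) mm in the jig frame; axes as the jig's. A dark block 42 mm (x) by 34 mm (y), 14 mm high above the board, with a rectangular pocket 25.2 mm (x) by 16.2 mm (y), 11.5 mm deep.
- relay: Plug-in relay standing on its foot, about 45 g. Origin: centre of the foot's underside. Foot: black, 24 (x) x 15 (y) mm, 10 mm high, lowest 3 mm tapered. Above it a grey rectangular cover, 30 (x) x 22 (y) mm, z 10 to 38 mm. Fully home the cover rests on the socket's top face, the foot 10 mm below the mouth; it fits either way round (half a turn).
- plate: Loose probe plate, about 0.26 kg: off-white slab 90 (x) x 120 (y) x 16 mm, black grip bar along y amid its top (20 x 60 mm, z 16 to 46 mm), low black ribbon header (40 x 10 mm, top z 25 mm) at the +y end. Origin: centre of the underside, z up; pin holes underneath, unseen. Fitted, its axes lie along the jig's (header towards the relay socket), its centre over (0, -20) mm of the jig frame.
- hole_a (a point): Mouth centre of one blind hole in the plate's underside, at (-28, -48, 0) mm in the plate frame: 9.5 mm wide, 13.5 mm deep. It goes on pin_a.
- hole_b (a point): The same for the other hole, at (28, 48, 0) mm in the plate frame. It goes on pin_b.
- pin_a (a point): Tip of one upright steel locating pin, at (-28, -68, 50) mm in the jig frame; axes as the jig's. 8 mm diameter, 14 mm high above the board, its top 5 mm tapered to 4.4 mm.
- pin_b (a point): Tip of the other pin, the same, at (28, 28, 50) mm in the jig frame.
- lifter (a joint): How far the four spring plungers under the fitted plate are pressed down (m). 0: free; the plate rests on them, underside 44 mm above the bench, 6 mm below the pin tips, its weight not sinking them. They give from about 6 N and take about 12 N at 0.006, where the plate meets four fixed stops, underside 38 mm above the bench. They spring back if let go.
- fuse: Bystander: large blade fuse lying flat, amber, 29 x 34 x 9 mm. Origin: centre of its underside.
- capacitor: Bystander: round black capacitor standing upright, 25 mm across, 38 mm tall. Origin: centre of its underside.
- screwdriver: Bystander: screwdriver, 190 mm, lying. Origin: under the middle of its length, on the bench.
- brush: Bystander: cleaning brush, 170 mm, lying. Origin: under the middle of its length, on the bench.
- flux_jar: Bystander: small round jar, 48 mm across, 45 mm tall. Origin: centre of its underside.
- solder_spool: Bystander: reel of solder standing on end, 62 mm across, 48 mm tall. Origin: centre of its underside.
There are look-alikes about, which are no part of the job. What is shaped like the relay but blue or purple is not meant.

How it is judged:
By the outcome, as a careful person would: the job done as asked, in the order asked, and still so for the second after the job is handed in, while the arm keeps its last pose, push and grip.
It also fails if it takes over 48 s, if anything falls off the work surface, if the arm or the gripper's body presses on something with over 40 N, if the wrist force passes 120 N, or if a joint passes its speed limit or range.

### The arm

A 7-joint arm with a two-finger parallel gripper is mounted at the origin on the work surface. World frame = base frame: x ahead of the robot, y to its left, z up, the work surface at z = 0. Lengths are in m, angles in rad, forces in N, time in s.
With the tool pointing down it reaches from about 0.4 to 0.75 m from the base axis. Payload 19.5 kg.
Tool frame: the origin (TCP) lies at the very end of the fingers, on their centre line; the grasp point (between the pads) lies 19 mm behind it; y points along the fingers, z is the direction in which the jaws open and shut, and the axes are right-handed (so a half turn about y gives the same grasp; the last joint's range is limited). The gripper opens to 85 mm and grips with 20 to 120 N. Pads are 22 mm wide; open, the fingers measure 114 mm over their backs; the gripper's body (76 mm by 85 mm) begins 54 mm behind the grasp point. The pads swing forward as they close: fully open they stand 13 mm farther back than shut.
Start: joints at [1.232, 0.707, -0.028, 1.485, 0.022, 0.951, -0.075], TCP at [0.168, -0.55, 0.231] pointing down, gripper open.
Joint ranges: [-2.71, 2.71], [-0.32, 2.16], [-1.57, 1.52], [0, 2.45], [-1.46, 4.6], [0, 2.02], [-2.83, 2.83]. Speed limits (rad/s): [1.89, 1.89, 2.57, 2.57, 3.01, 3.01, 3.01].

### API

Orientations are given as a 3x3 rotation matrix whose columns are the frame's x, y, z axes.
In Python, from bench import monitor, optics, manip, spotter gives the robot as it stands. The module is installed in compiled form; this text tells all that it offers.
- The arm moves only by the tool jog_arm, never from a script. Its argument "increments" is a list of rows, each a list of 3 entries, a list of its own where there are three numbers: the shift along the tool's x, y, z in m, then the turn about the tool's y in rad, then the finger opening in m, from 0 to 0.0854. A call has 1 to 10 rows; each row shifts and turns the pose as measured when the row begins, along the tool's axes as they then stand; what a row does not reach is not made up. A row lasts 1/8 s, in which the tool goes at most 62.5 mm and 10.7 degrees, less where a joint would pass 70% of its speed; a pose out of reach is approached as far as the arm can. A call with a gripper value outside its range is refused whole. The fingers move at their own pace and stop on an object; "squeeze" is the grip in N (left out, the last holds). Time passes only in rows, so rows that do not move let the fingers close. It gives the time, the measured TCP pose, the force and the opening at its end, in the units of the state.
- monitor.state(): the state, without advancing time (a new reading comes with each control period).
- optics.capture(name): name is "side" or "top" or "wrist"; returns a dict with "frame" (400x640x3 uint8, red, green, blue), "vfov" (degrees; the focal length in pixels is half the picture's height over the tangent of half this angle, whatever the lens; pixels are square), "cx", "cy" (the principal point, pixels), "k1" (the pictures are not rectified: a ray, as slopes to the right and down, at radius r is drawn at 1 + k1 r^2 times it, then the intrinsics apply), "eye" and "orientation" of the camera in the world. Camera axes: x right, y up, looking along -z (the intrinsics and any distortion apply to the point x, -y, -z); pixel columns grow to the right and rows downward; lengths in m; the calibration is good to about 2 mm. A picture is of the moment at which its call begins. There is no depth.
- manip.sign_off(): hands the job in, once; it reports no verdict.
Trained networks look in the newest picture that a camera, given by its name, has taken for a name from the list of things; names that differ only in an ending like _2 or _b are one class to them, and where a whole thing is asked for, a point or a joint stands for the part that bears it (a point fixed in the world has none). Each returns a list of dicts, best first, with "p" (0 to 1); they miss things now and then, are a little off and sometimes report something else, mostly with a low value. They report only what shows in the picture. A call takes as long as a camera call. They do not tell look-alikes from the thing itself.
- spotter.spot_in(camera, target): "centre" ([column, row] in pixels, amid what is visible of it).
- spotter.regions_of(camera, target): "pixels" (400x640 bool, what is visible of it) and "centre" ([column, row] in pixels, amid what is visible of it).
The state is a dict: "clock": time; "joint_positions": joint angles; "qvel": joint speeds; "joint_torque": joint torques, N m; "eef_pos": TCP position; "orientation": TCP orientation; "wrist_force": force on the tool from outside, world axes, zero at the start; "moment": the same for the moment, N m; "opening": finger opening in m.
Only numpy, scipy, OpenCV 4.12 (cv2) and the standard library are available. Lean on these libraries where they do the work, as an engineer would, in place of code of your own. Each camera call takes 0.05 s, during which the arm holds its last target.

## Working session

There is one attempt and no reset: what is moved stays moved. The work goes in short steps, Python scripts to look and compute and a tool call to move; the robot and the scene stay as the last step left them, time stands still between calls to the robot, and variables do not carry over. Pictures are saved under pics/ and viewed, and the job is handed in when it is done.

Besides the shell and the picture viewer there is one more tool, called after "Emit:" in YAML: its name, and indented under it one key for each argument. jog_arm: Moves the arm, as the interface text tells. Its arguments: {"type":"object","properties":{"increments":{"type":"array","items":{"type":"array"}},"squeeze":{"type":"number"}},"required":["increments"]}

```bash
mkdir -p pics; cat > h.py <<'E'
import numpy as np, cv2
from bench import monitor, optics, manip, spotter
def shot(n,fn=None):
    c=optics.capture(n)
    if fn: cv2.imwrite('pics/'+fn+'.png',c['frame'][:,:,::-1])
    return c
def K(c):
    f=200/np.tan(np.radians(c['vfov'])/2); return f,c['cx'],c['cy'],c['k1']
def ray(c,px):
    f,cx,cy,k1=K(c); d=np.array([(px[0]-cx)/f,(px[1]-cy)/f]); u=d.copy()
    for _ in range(30): u=d/(1+k1*(u@u))
    return np.array(c['eye']),np.array(c['orientation'])@np.array([u[0],-u[1],-1.])
def onz(c,px,z):
    e,d=ray(c,px); return e+d*(z-e[2])/d[2]
def proj(c,P):
    f,cx,cy,k1=K(c); P=np.atleast_2d(P); q=(P-np.array(c['eye']))@np.array(c['orientation'])
    u=np.stack([q[:,0]/-q[:,2],-q[:,1]/-q[:,2]],1); r2=(u**2).sum(1,keepdims=True)
    u=u*(1+k1*r2); return u*f+[cx,cy]
def st():
    s=monitor.state(); print('t',round(s['clock'],2),'p',np.round(s['eef_pos'],4),'F',np.round(s['wrist_force'],1),'op',round(s['opening'],4)); print(np.round(s['orientation'],3)); return s
E
python3 - <<'E'
from h import *
st()
for n in ['side','top','wrist']:
    c=shot(n,n+'0'); print(n,c['vfov'],c['cx'],c['cy'],c['k1'],np.round(c['eye'],3),np.round(c['orientation'],3).tolist())
    for t in ['relay','plate','socket','jig','pin_a','fuse','capacitor']:
        for r in spotter.spot_in(n,t)[:4]: print(t,np.round(r['centre'],1),round(r['p'],2))
E
```

```text
t 0.0 p [ 0.1681 -0.5496  0.2308] F [-1.  -0.2  0.3] op 0.0854
[[-0.956 -0.     0.293]
 [-0.293  0.001 -0.956]
 [ 0.    -1.    -0.001]]
side 47.93073667593241 321.1321262620218 193.1062141639751 -0.08047048153796618 [0.362 0.923 1.108] [[-0.978, 0.16, -0.136], [-0.209, -0.722, 0.659], [0.007, 0.673, 0.74]]
relay [274.  246.5] 0.58
relay [253.  229.7] 0.53
relay [294.6 257.2] 0.4
plate [344.6 275.3] 0.67
socket [328.6 180.6] 0.75
socket [325.6 111.8] 0.39
jig [327.5 181. ] 0.61
pin_a [326.9 177.2] 0.74
pin_a [275.4 270.5] 0.23
capacitor [274.5 269.4] 0.42
top 49.92688957109537 315.11231058442337 198.534281604171 0.011975633883126084 [ 0.369 -0.003  1.138] [[-0.028, 0.988, -0.149], [-1.0, -0.026, 0.015], [0.011, 0.149, 0.989]]
plate [215.  240.2] 0.78
socket [355. 193.] 0.95
jig [358.3 191.7] 0.57
pin_a [354.9 190.8] 0.94
fuse [260.6 168.9] 0.56
capacitor [205.5 167.4] 0.64
wrist 69.11427384577871 320.35286107263244 200.86514577771095 -0.0038307014928354362 [ 0.244 -0.528  0.374] [[0.293, 0.91, 0.293], [-0.956, 0.279, 0.088], [-0.002, -0.306, 0.952]]
```

View pics/top0.png

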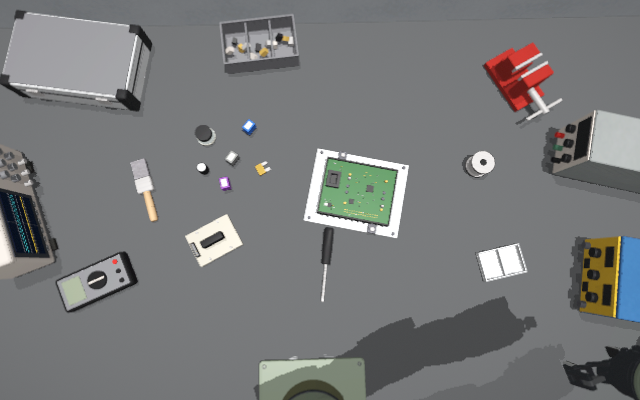

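View pics/side0.png

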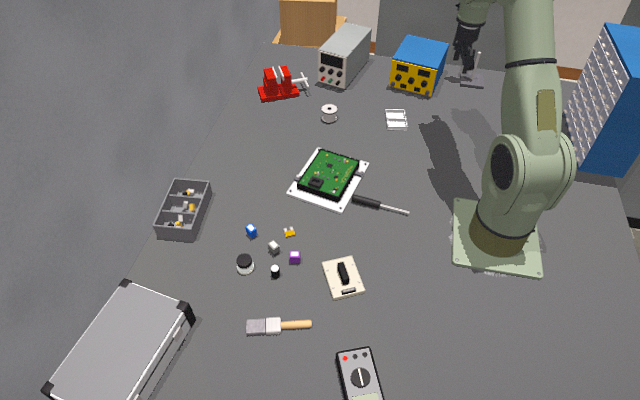

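```bash
python3 - <<'E'
from h import *
c=shot('top'); 
im=c['frame'][:,:,::-1]
a=cv2.resize(im[110:275,175:415],None,fx=3.3,fy=3.3,interpolation=cv2.INTER_CUBIC); cv2.imwrite('pics/topz.png',a)
print('relay',onz(c,(232,158),.03),'plate',onz(c,(214,240),.02),'jig',onz(c,(357,193),.03),'socket',onz(c,(333,180),.05))
for t in ['relay','plate','jig']:
    for r in spotter.regions_of('top',t)[:3]:
        m=r['pixels'].astype(np.uint8); print(t,r['p'],np.round(r['centre'],1),cv2.minAreaRect(cv2.findNonZero(m)))
E
```

```text
relay [0.6494546  0.19599813 0.03      ] plate [0.43562033 0.24392465 0.02      ] jig [ 0.54743731 -0.13009958  0.03      ] socket [ 0.57975502 -0.06732632  0.05      ]
plate 0.6 [213.9 240.9] ((214.0218963623047, 240.03965759277344), (36.140220642089844, 50.05889129638672), 61.11341857910156)
jig 0.61 [360.  191.8] ((356.8282470703125, 192.38327026367188), (94.37142181396484, 75.58438873291016), 11.0035400390625)
```

View pics/topz.png

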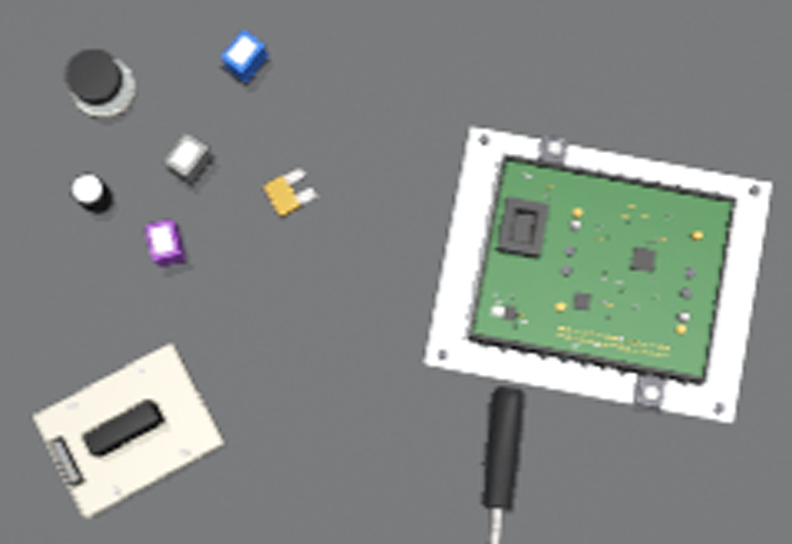

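Emit:
jog_arm:
  increments:
    - [[-0.045, 0, -0.038], 0, 0.06]
    - [[-0.045, 0, -0.038], 0, 0.06]
    - [[-0.045, 0, -0.038], 0, 0.06]
    - [[-0.045, 0, -0.038], 0, 0.06]
    - [[-0.045, 0, -0.038], 0, 0.06]
    - [[-0.045, 0, -0.038], 0, 0.06]
    - [[-0.045, 0, -0.038], 0, 0.06]
    - [[-0.045, 0, -0.038], 0, 0.06]
    - [[-0.045, 0, -0.038], 0, 0.06]
    - [[-0.045, 0, -0.038], 0, 0.06]
  squeeze: 30

```text
clock: 2.65
eef_pos: [0.4962, -0.0428, 0.2314]
orientation: [[-0.958, 0.004, 0.286], [-0.286, -0.003, -0.958], [-0.003, -1.0, 0.004]]
wrist_force: [0.3, -0.9, 1.0]
opening: 0.0599
```

```bash
python3 - <<'E'
from h import *
c=shot('wrist','w1'); st()
for t in ['relay','plate','socket','pin_a','jig']:
    for r in spotter.spot_in('wrist',t)[:3]: print(t,np.round(r['centre'],1),round(r['p'],2),onz(c,r['centre'],.05))
E
```

```text
t 2.7 p [ 0.4995 -0.0349  0.231 ] F [ 0.9 13.8 -1.7] op 0.0603
[[-0.956  0.005  0.294]
 [-0.294  0.001 -0.956]
 [-0.005 -1.     0.   ]]
relay [111.   25.1] 0.62 [0.58746772 0.19859832 0.05      ]
relay [397.8 141.9] 0.52 [ 0.56204711 -0.11339614  0.05      ]
plate [ 83.9 152.3] 0.59 [0.45140451 0.21785161 0.05      ]
socket [401.2 142.5] 0.64 [ 0.56251251 -0.11723356  0.05      ]
pin_a [395.  140.4] 0.86 [ 0.56268634 -0.10984589  0.05      ]
jig [397.5 139.3] 0.97 [ 0.56459013 -0.11205413  0.05      ]
```

View pics/w1.png

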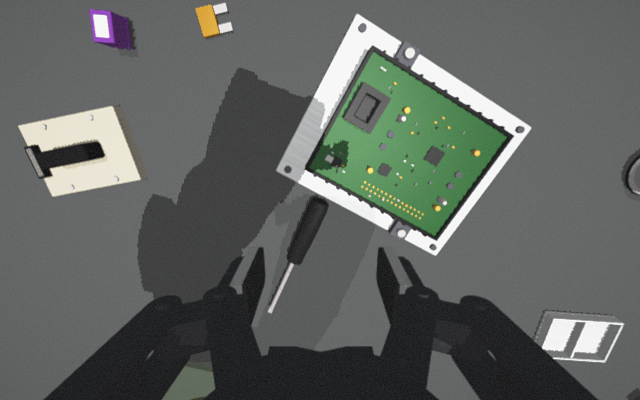

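```bash
python3 - <<'E'
from h import *
import pickle
c=shot('wrist','w2'); s=st(); pickle.dump(c,open('w2.pkl','wb'))
im=c['frame'][:,:,::-1]
cv2.imwrite('pics/w2z.png',cv2.resize(im[0:265,265:540],None,fx=2.2,fy=2.2,interpolation=cv2.INTER_CUBIC))
cv2.imwrite('pics/w2s.png',cv2.resize(im[70:145,330:405],None,fx=8,fy=8,interpolation=cv2.INTER_CUBIC))
E
```

```text
t 3.0 p [ 0.4949 -0.0458  0.2313] F [-0.9 -1.   0.8] op 0.0603
[[-0.959  0.003  0.284]
 [-0.284 -0.003 -0.959]
 [-0.002 -1.     0.004]]
```

View pics/w2z.png

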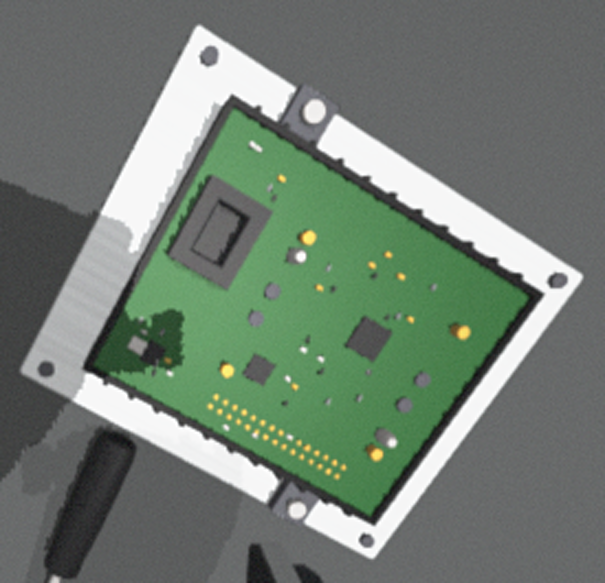

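View pics/w2s.png

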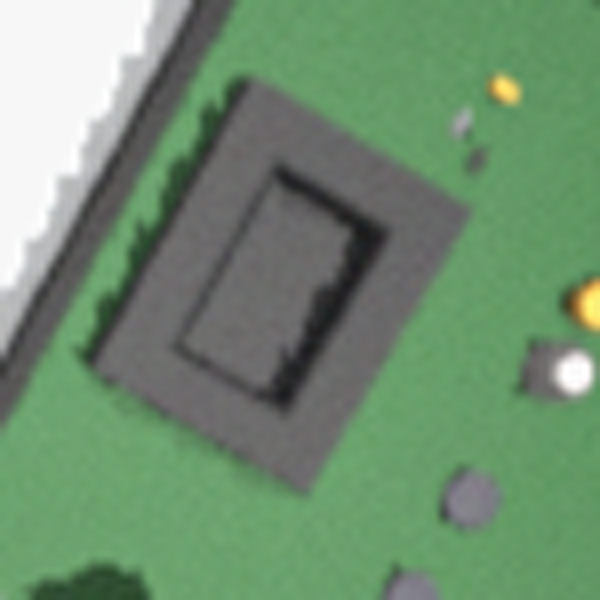

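```bash
cat > jigfit.py <<'E'
from h import *
import pickle
from scipy.optimize import least_squares
c=pickle.load(open('w2.pkl','rb'))
Z=lambda u,v:((u+.5)/2.2-.5+265,(v+.5)/2.2-.5); S=lambda u,v:((u+.5)/8-.5+330,(v+.5)/8-.5+70)
D=[(100,125,12,*Z(198,26)),(100,-125,12,*Z(582,275)),(-100,-125,12,*Z(373,558)),(-100,125,12,*Z(22,372)),
(39,85,50,*S(250,78)),(39,51,50,*S(470,210)),(-3,51,50,*S(307,495)),(-3,85,50,*S(90,362)),
(30.6,76.1,50,*S(278,166)),(30.6,59.9,50,*S(388,232)),(5.4,59.9,50,*S(288,408)),(5.4,76.1,50,*S(178,346)),
(28,28,50,*Z(301,256)),(-28,-68,50,*Z(390,441))]
D=np.array(D)
def T(p,X):
    R=np.array([[np.cos(p[2]),-np.sin(p[2]),0],[np.sin(p[2]),np.cos(p[2]),0],[0,0,1]]); return X@R.T+np.array([p[0],p[1],0 if len(p)<4 else p[3]])
for n in (3,4):
    f=lambda p:(proj(c,T(p,D[:,:3]/1000))-D[:,3:]).ravel()
    r=least_squares(f,[.55,-.13,-.2,0][:n],x_scale=.1,loss='soft_l1'); print(np.round(r.x,4),np.degrees(r.x[2]))
    print(np.round(f(r.x).reshape(-1,2),1).tolist())
    for k,v in dict(socket=(18,68,50),pin_a=(-28,-68,50),pin_b=(28,28,50),plate=(0,-20,44)).items(): print(k,np.round(T(r.x,np.array(v)/1000),4))
E
python3 jigfit.py
```

```text
[ 0.5538 -0.1313 -0.2153] -12.333154093020626
[[-0.5, -1.8], [1.7, 0.1], [0.0, 0.9], [-1.7, 0.1], [0.4, -0.6], [0.5, -0.2], [-0.1, -0.0], [0.1, 0.9], [0.0, 0.4], [-0.6, 0.1], [-0.6, -0.2], [0.2, -0.1], [-0.3, 0.0], [0.8, 0.5]]
socket [ 0.5859 -0.0687  0.05  ]
pin_a [ 0.512  -0.1917  0.05  ]
pin_b [ 0.5872 -0.1099  0.05  ]
plate [ 0.5496 -0.1508  0.044 ]
[ 0.5539 -0.132  -0.2146 -0.0037] -12.294868109969954
[[-0.3, -0.6], [0.2, -0.1], [-0.4, -0.3], [-0.7, -0.3], [0.6, -0.1], [0.4, 0.1], [0.1, -0.2], [0.5, 1.0], [0.2, 0.8], [-0.6, 0.3], [-0.5, -0.2], [0.5, 0.0], [-0.5, 0.1], [0.2, -0.4]]
socket [ 0.586  -0.0694  0.0463]
pin_a [ 0.5121 -0.1925  0.0463]
pin_b [ 0.5873 -0.1106  0.0463]
plate [ 0.5497 -0.1515  0.0403]
```

Emit:
jog_arm:
  increments:
    - [[-0.034, 0, -0.039], 0, 0.06]
    - [[-0.034, 0, -0.039], 0, 0.06]
    - [[-0.034, 0, -0.039], 0, 0.06]
    - [[-0.034, 0, -0.039], 0, 0.06]
    - [[-0.034, 0, -0.039], 0, 0.06]
    - [[0, 0, 0], 0, 0.06]

```text
clock: 3.75
eef_pos: [0.6069, 0.1882, 0.2317]
orientation: [[-0.962, 0.004, 0.271], [-0.271, -0.004, -0.962], [-0.003, -1.0, 0.005]]
wrist_force: [0.3, -1.1, -0.3]
opening: 0.06
```

```bash
python3 - <<'E'
from h import *
import pickle
c=shot('wrist','w3'); s=st(); pickle.dump(c,open('w3.pkl','wb'))
for r in spotter.spot_in('wrist','relay')[:4]: print(np.round(r['centre'],1),round(r['p'],2),onz(c,r['centre'],.03))
E
```

```text
t 3.8 p [0.6068 0.1859 0.232 ] F [-0.9 -1.3  0.2] op 0.0599
[[-0.963  0.004  0.269]
 [-0.269 -0.006 -0.963]
 [-0.003 -1.     0.007]]
[293.9 184.5] 0.78 [0.58820592 0.21515434 0.03      ]
[382.3  70.8] 0.77 [0.73859438 0.15361671 0.03      ]
[321.6 134.9] 0.64 [0.65459826 0.19873486 0.03      ]
[527.9 258.5] 0.44 [ 0.57395398 -0.11106842  0.03      ]
```

View pics/w3.png

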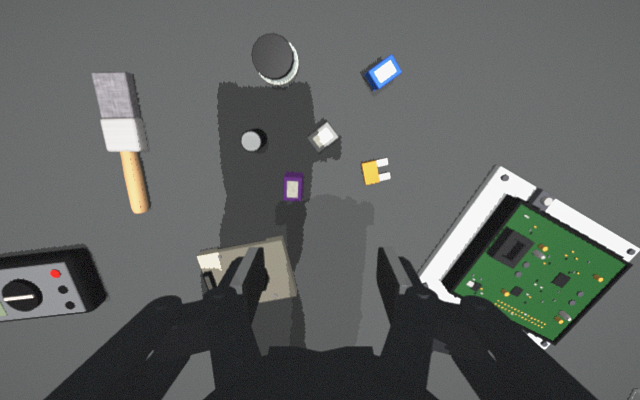

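```bash
python3 - <<'E'
from h import *
import pickle
c=pickle.load(open('w3.pkl','rb')); im=c['frame'][:,:,::-1]
cv2.imwrite('pics/w3r.png',cv2.resize(im[110:160,295:345],None,fx=12,fy=12,interpolation=cv2.INTER_CUBIC))
E
```

```text
(no output)
```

View pics/w3r.png

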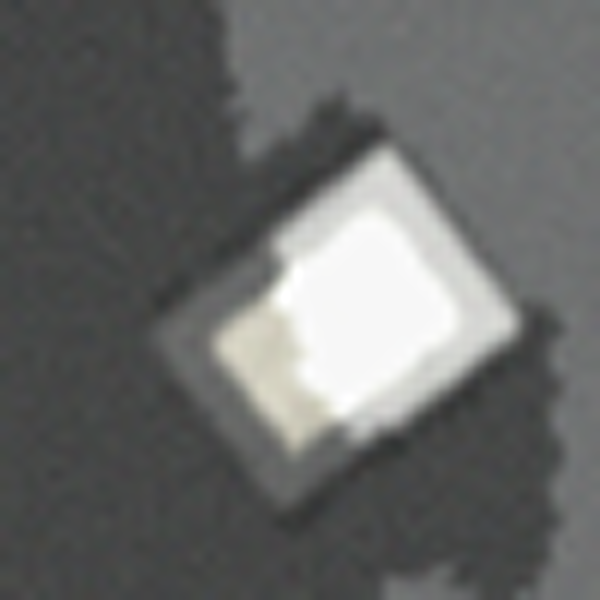

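```bash
python3 - <<'E'
from h import *
import pickle
c=pickle.load(open('w3.pkl','rb'))
P=[onz(c,((u+.5)/12-.5+295,(v+.5)/12-.5+110),.038)[:2] for u,v in [(388,145),(520,322),(285,510),(155,330)]]
P=np.array(P); print(P.round(4),P.mean(0))
l=(P[0]-P[3]+P[1]-P[2])/2; s=(P[1]-P[0]+P[2]-P[3])/2
for v in (l,s): print(np.linalg.norm(v),np.degrees(np.arctan2(v[1],v[0])))
z=np.array([.269,-.963]); print(np.degrees(np.arctan2(z[1],z[0])))
E
```

```text
[[0.6709 0.1973]
 [0.6587 0.1807]
 [0.6355 0.1974]
 [0.6486 0.2138]] [0.65341293 0.19729181]
0.0281369555758958 -36.17108687895048
0.020768372353245634 -127.37142042142123
-74.39306952846478
```

```bash
python3 - <<'E'
from h import *
import pickle
c=pickle.load(open('w3.pkl','rb'))
o=np.array([.6534,.1973])
for n,p,z in [('fuse',(371,172),.009),('fusetip',(388,162),.005),('fuset2',(390,177),.005),('purple',(293,184),.03),('cap',(252,141),.038),('blue',(384,72),.03),('jar',(273,57),.045)]:
    d=onz(c,p,z)[:2]-o; a=np.radians(-126.2); e=np.array([np.cos(a),np.sin(a)]); f=np.array([-e[1],e[0]]); print(n,d.round(3),'along short',round(d@e,3),'along long',round(d@f,3))
print(np.round(monitor.state()['joint_positions'],3))
E
```

```text
fuse [-0.028 -0.073] along short 0.075 along long 0.02
fusetip [-0.01  -0.091] along short 0.079 along long 0.045
fuset2 [-0.028 -0.1  ] along short 0.097 along long 0.036
purple [-0.065  0.019] along short 0.023 along long -0.064
cap [-0.026  0.076] along short -0.046 along long -0.066
blue [ 0.085 -0.046] along short -0.013 along long 0.095
jar [0.064 0.072] along short -0.096 along long 0.01
[-0.407  0.809  0.134  1.247 -0.101  1.09  -1.567]
```

Emit:
jog_arm:
  increments:
    - [[-0.048, 0, 0.002], 0, 0.045]
    - [[0, 0.02, 0], 0.181, 0.045]
    - [[0, 0.02, 0], 0.181, 0.045]
    - [[0, 0.02, 0], 0.181, 0.045]
    - [[0, 0.02, 0], 0.181, 0.045]
    - [[0, 0.02, 0], 0.181, 0.045]
    - [[0, 0, 0], 0, 0.045]

```text
clock: 4.72
eef_pos: [0.6551, 0.18, 0.133]
orientation: [[-0.783, 0.006, -0.622], [0.622, -0.009, -0.783], [-0.011, -1.0, 0.003]]
wrist_force: [-0.2, 0.0, 0.4]
opening: 0.0447
```

```bash
python3 - <<'E'
from h import *
import pickle
c=shot('wrist','w4'); s=st(); pickle.dump(c,open('w4.pkl','wb')); z=s['orientation'][:,2] if hasattr(s['orientation'],'shape') else np.array(s['orientation'])[:,2]; print(np.degrees(np.arctan2(z[1],z[0])),np.round(s['joint_positions'],2))
E
```

```text
t 4.78 p [0.6557 0.18   0.1342] F [-0.3  0.2  0.6] op 0.0454
[[-0.785  0.008 -0.62 ]
 [ 0.619 -0.009 -0.785]
 [-0.012 -1.     0.002]]
-128.2825319345493 [-0.45  1.01  0.35  1.17 -0.34  1.01 -2.32]
```

View pics/w4.png

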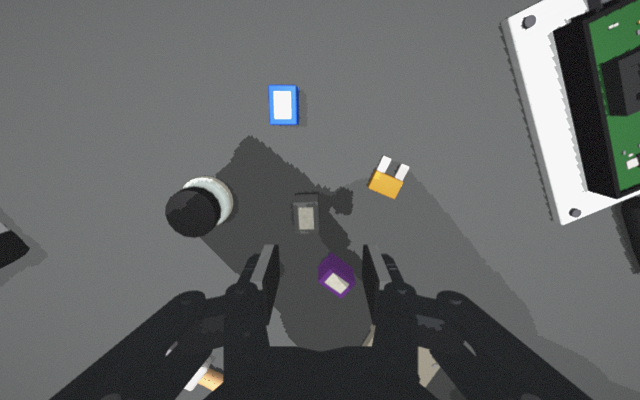

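```bash
python3 - <<'E'
from h import *
import pickle
c=pickle.load(open('w4.pkl','rb')); im=c['frame'][:,:,::-1]
cv2.imwrite('pics/w4r.png',cv2.convertScaleAbs(cv2.resize(im[180:250,270:340],None,fx=8,fy=8,interpolation=cv2.INTER_CUBIC),alpha=1.8))
E
```

```text
(no output)
```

View pics/w4r.png

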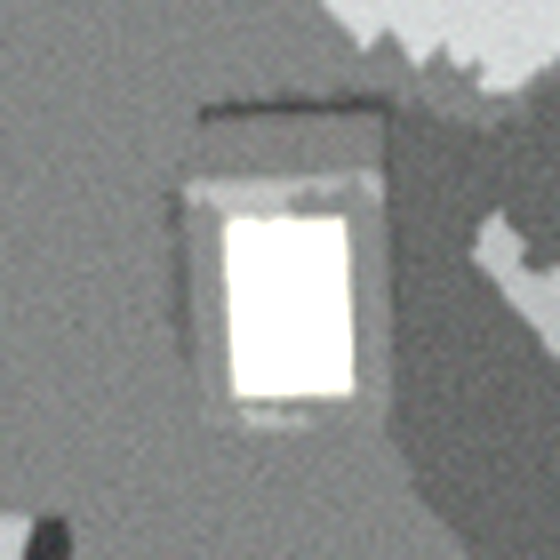

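```bash
python3 - <<'E'
from h import *
import pickle
c=pickle.load(open('w4.pkl','rb'))
def q(L,z):
    P=np.array([onz(c,((u+.5)/8-.5+270,(v+.5)/8-.5+180),z)[:2] for u,v in L])
    print(P.mean(0).round(4)); 
    for v in ((P[3]-P[0]+P[2]-P[1])/2,(P[1]-P[0]+P[2]-P[3])/2): print(np.linalg.norm(v).round(4),np.degrees(np.arctan2(v[1],v[0])))
q([(224,217),(348,215),(355,397),(233,399)],.038)
q([(187,180),(385,178),(390,427),(203,430)],.038)
d=np.array([.6534,.1973])
# finger centre line check: project TCP-ish
s=monitor.state();R=np.array(s['orientation']);p=np.array(s['eef_pos'])
print(proj(c,[p,p+R@[0,-.019,0],p+R@[0,0,.0225],p-R@[0,0,.0225]]))
E
```

```text
[0.6529 0.1973]
0.0213 143.07789513454046
0.0135 -127.48965377752
[0.653  0.1971]
0.0292 142.98619712744804
0.0211 -127.68389554630144
[[319.22319659 258.00590847]
 [319.10327363 277.36490218]
 [360.24608924 257.89680359]
 [278.20295874 258.10626513]]
```

Emit:
jog_arm:
  increments:
    - [[0.0143, 0, -0.0121], -0.018, 0.045]
    - [[0, 0.03, 0], 0, 0.045]
    - [[0, 0.03, 0], 0, 0.045]
    - [[0, 0, 0], 0, 0.045]
    - [[0, 0, 0], 0, 0.045]

```text
clock: 5.4
eef_pos: [0.654, 0.2022, 0.0791]
orientation: [[-0.806, 0.015, -0.591], [0.591, -0.004, -0.806], [-0.014, -1.0, -0.005]]
wrist_force: [-0.9, -0.4, 0.7]
opening: 0.0449
```

```bash
python3 - <<'E'
from h import *
c=shot('wrist','w5'); s=st()
E
```

```text
t 5.45 p [0.6539 0.2022 0.079 ] F [-0.4 -0.4 -0.9] op 0.0452
[[-0.806  0.014 -0.592]
 [ 0.592 -0.004 -0.806]
 [-0.014 -1.    -0.005]]
```

View pics/w5.png

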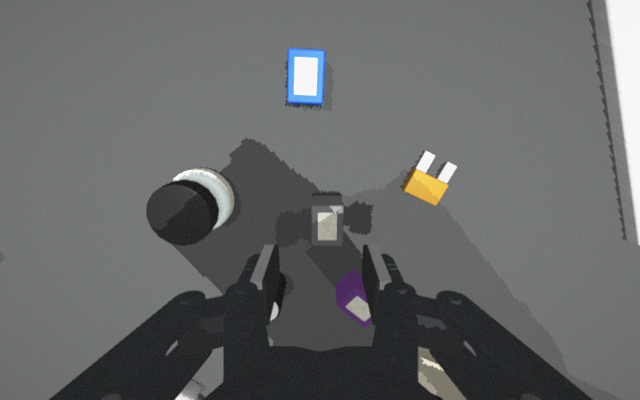

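Emit:
jog_arm:
  increments:
    - [[-0.0013, 0, 0.0049], 0.016, 0.045]
    - [[0, 0, 0], 0, 0.045]
    - [[0, 0.02, 0], 0, 0.045]
    - [[0, 0.02, 0], 0, 0.045]
    - [[0, 0, 0], 0, 0.045]

```text
clock: 6.08
eef_pos: [0.6529, 0.1972, 0.0382]
orientation: [[-0.796, 0.016, -0.605], [0.605, -0.003, -0.796], [-0.015, -1.0, -0.007]]
wrist_force: [0.1, 0.4, 0.1]
opening: 0.0449
```

```bash
python3 - <<'E'
from h import *
c=shot('wrist','w6'); s=st(); z=np.array(s['orientation'])[:,2]; print(np.degrees(np.arctan2(z[1],z[0])))
E
```

```text
t 6.12 p [0.6533 0.1972 0.0391] F [0.1 0.9 0. ] op 0.0451
[[-0.796  0.017 -0.605]
 [ 0.605 -0.003 -0.796]
 [-0.015 -1.    -0.008]]
-127.20460766124604
```

View pics/w6.png

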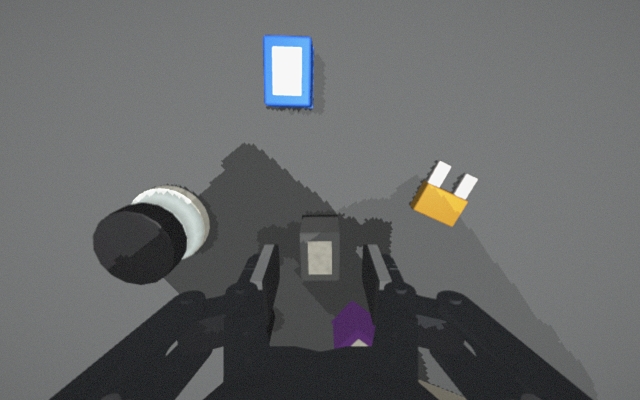

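Emit:
jog_arm:
  increments:
    - [[0, 0.013, 0], 0, 0.045]
    - [[0, 0.013, 0], 0, 0.045]
    - [[0, 0, 0], 0, 0.045]
    - [[0, 0, 0], 0, 0.015]
    - [[0, 0, 0], 0, 0.015]
    - [[0, 0, 0], 0, 0.015]
  squeeze: 40

```text
clock: 6.88
eef_pos: [0.6544, 0.1973, 0.0123]
orientation: [[-0.796, 0.018, -0.605], [0.605, -0.003, -0.797], [-0.016, -1.0, -0.009]]
wrist_force: [0.1, 0.2, -0.7]
opening: 0.0211
```

Emit:
jog_arm:
  increments:
    - [[0, 0, 0], 0, 0.015]
    - [[0, 0, 0], 0, 0.015]

```text
clock: 7.12
eef_pos: [0.6545, 0.1974, 0.0126]
orientation: [[-0.796, 0.019, -0.604], [0.605, -0.002, -0.797], [-0.016, -1.0, -0.009]]
wrist_force: [-0.3, -0.1, -0.4]
opening: 0.0216
```

```bash
python3 - <<'E'
from h import *
c=shot('wrist','w7'); s=st(); z=np.array(s['orientation'])[:,2]; print(np.degrees(np.arctan2(z[1],z[0])))
E
```

```text
t 7.17 p [0.6545 0.1974 0.0126] F [ 0.1 -0.5 -0.2] op 0.0216
[[-0.796  0.019 -0.604]
 [ 0.605 -0.003 -0.797]
 [-0.017 -1.    -0.009]]
-127.19469822227937
```

View pics/w7.png

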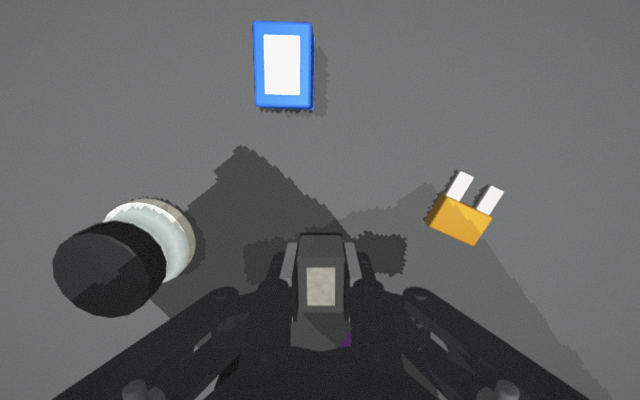

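```bash
python3 - <<'E'
from h import *
s=monitor.state();R=np.array(s['orientation']);p=np.array(s['eef_pos'])
c=shot('wrist')
print(onz(c,(321,286.5),.038)-p, R.T@(onz(c,(321,286.5),.038)-p), R.T@[0,0,1])
E
```

```text
[-0.00177408  0.00028651  0.02537248] [ 0.00116504 -0.02540215  0.0006049 ] [-0.01659332 -0.99981783 -0.00943183]
```

Emit:
jog_arm:
  increments:
    - [[0, -0.04, 0], 0, 0.015]
    - [[0, -0.05, 0], -0.14, 0.015]
    - [[0, -0.03, 0], -0.15, 0.015]
    - [[0, 0, 0], -0.145, 0.015]
    - [[0, 0, 0], 0, 0.015]

```text
clock: 7.85
eef_pos: [0.6519, 0.1975, 0.1362]
orientation: [[-0.979, 0.018, -0.201], [0.201, -0.003, -0.979], [-0.019, -1.0, -0.001]]
wrist_force: [-0.0, -0.0, -0.5]
opening: 0.0214
```

```bash
cat >> h.py <<'E'
def delta(tx,ty,yaw=None,z=None):
    s=st();R=np.array(s['orientation']);p=np.array(s['eef_pos'])
    d=np.array([tx-p[0],ty-p[1],0 if z is None else z-p[2]]); y=np.degrees(np.arctan2(R[1,2],R[0,2]))
    print('tool shift',np.round(R.T@d,4),'len',round(np.linalg.norm(d),4),'yaw',round(y,2),'turn',None if yaw is None else round(np.radians(-((yaw-y+180)%360-180)),4),'up',np.round(R.T@[0,0,1],4),'q7',round(s['joint_positions'][6],2))
E
python3 -c "
from h import *
delta(.586,-.069,-102.3)"
```

```text
t 7.85 p [0.6519 0.1975 0.1362] F [-0.  -0.  -0.5] op 0.0214
[[-0.979  0.018 -0.201]
 [ 0.201 -0.003 -0.979]
 [-0.019 -1.    -0.001]]
tool shift [ 0.0109 -0.0004  0.2743] len 0.2745 yaw -101.62 turn 0.0118 up [-1.870e-02 -9.998e-01 -6.000e-04] q7 -1.96
```

Emit:
jog_arm:
  increments:
    - [[0.0022, 0, 0.0549], 0.012, 0.015]
    - [[0.0022, 0, 0.0549], 0, 0.015]
    - [[0.0022, 0, 0.0549], 0, 0.015]
    - [[0.0022, 0, 0.0549], 0, 0.015]
    - [[0.0022, 0, 0.0549], 0, 0.015]
    - [[0, 0, 0], 0, 0.015]
    - [[0, 0, 0], 0, 0.015]

```text
clock: 8.72
eef_pos: [0.5777, -0.0758, 0.1329]
orientation: [[-0.97, 0.016, -0.241], [0.241, -0.004, -0.97], [-0.016, -1.0, 0.0]]
wrist_force: [-0.0, 0.3, 0.2]
opening: 0.0214
```

```bash
python3 -c "
from h import *
import pickle
delta(.586,-.069,-102.3)
c=shot('wrist','w8'); pickle.dump(c,open('w8.pkl','wb'))"
```

```text
t 8.72 p [ 0.5777 -0.0758  0.1329] F [-0.   0.3  0.2] op 0.0214
[[-0.97   0.016 -0.241]
 [ 0.241 -0.004 -0.97 ]
 [-0.016 -1.     0.   ]]
tool shift [-0.0064  0.0001 -0.0086] len 0.0107 yaw -103.97 turn -0.0291 up [-1.620e-02 -9.999e-01  5.000e-04] q7 -1.58
```

View pics/w8.png

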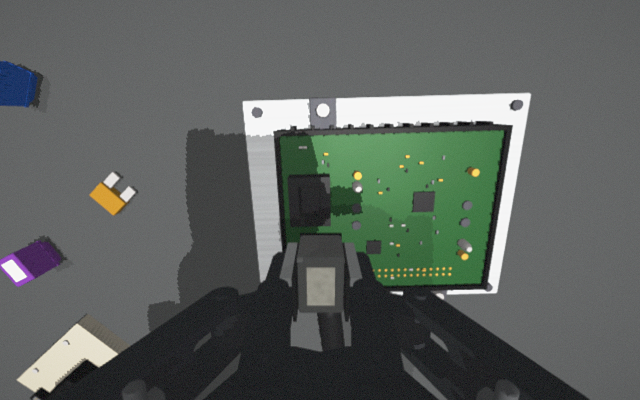

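```bash
python3 - <<'E'
from h import *
import pickle
c=pickle.load(open('w8.pkl','rb')); im=c['frame'][:,:,::-1]
cv2.imwrite('pics/w8s.png',cv2.convertScaleAbs(cv2.resize(im[160:245,275:375],None,fx=7,fy=7,interpolation=cv2.INTER_CUBIC),alpha=3))
cv2.imwrite('pics/w8z.png',cv2.convertScaleAbs(cv2.resize(im[85:305,235:535],None,fx=2.6,fy=2.6,interpolation=cv2.INTER_CUBIC),alpha=1.3))
E
```

```text
(no output)
```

View pics/w8s.png

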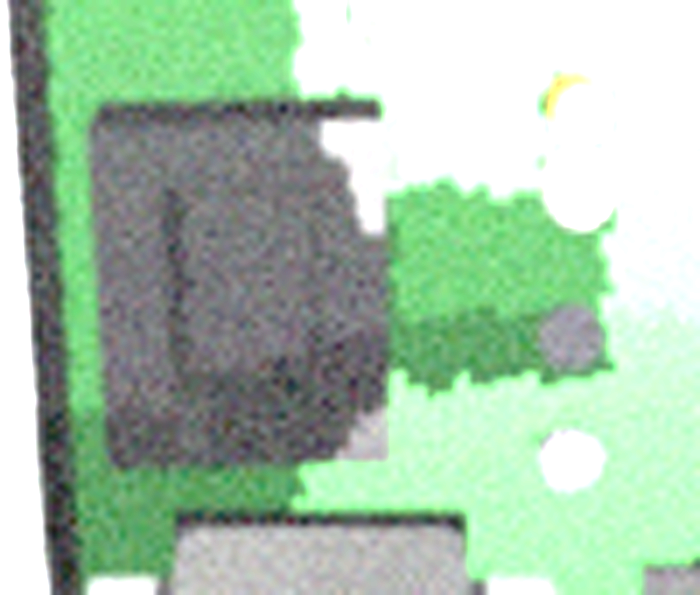

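View pics/w8z.png

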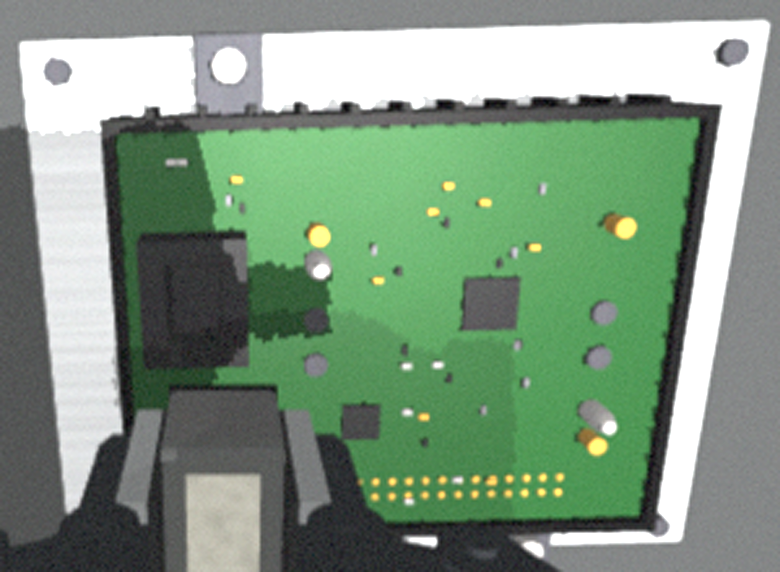

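```bash
cat > jf2.py <<'E'
from h import *
import pickle
from scipy.optimize import least_squares
c=pickle.load(open('w8.pkl','rb'))
Z=lambda u,v:((u+.5)/2.6-.5+235,(v+.5)/2.6-.5+85); S=lambda u,v:((u+.5)/7-.5+275,(v+.5)/7-.5+160)
D=np.array([(100,125,12,*Z(20,42)),(100,-125,12,*Z(768,20)),(-100,-125,12,*Z(680,541)),
(39,85,50,*S(93,120)),(39,51,50,*S(384,120)),(-3,51,50,*S(387,460)),(-3,85,50,*S(112,465)),
(28,28,50,*Z(320,270)),(-28,-68,50,*Z(609,427))])
def T(p,X):
    R=np.array([[np.cos(p[2]),-np.sin(p[2]),0],[np.sin(p[2]),np.cos(p[2]),0],[0,0,1]]); return X@R.T+np.array([p[0],p[1],0 if len(p)<4 else p[3]])
for n in (3,4):
    f=lambda p:(proj(c,T(p,D[:,:3]/1000))-D[:,3:]).ravel()
    r=least_squares(f,[.55,-.13,-.2,0][:n],x_scale=.1,loss='soft_l1'); print(np.round(r.x,4),np.degrees(r.x[2]))
    print(np.round(f(r.x).reshape(-1,2),1).tolist())
    for k,v in dict(socket=(18,68,50),pin_a=(-28,-68,50),pin_b=(28,28,50),plate=(0,-20,44)).items(): print(k,np.round(T(r.x,np.array(v)/1000),4))
E
python3 jf2.py
```

```text
[ 0.5539 -0.1314 -0.2177] -12.470617208812225
[[-1.0, -0.9], [1.9, -0.2], [0.6, 0.6], [-1.0, 0.6], [0.1, -0.4], [0.5, 0.1], [-0.7, 0.3], [0.4, 0.4], [-0.1, 0.1]]
socket [ 0.5861 -0.0689  0.05  ]
pin_a [ 0.5118 -0.1918  0.05  ]
pin_b [ 0.5872 -0.1101  0.05  ]
plate [ 0.5495 -0.1509  0.044 ]
[ 0.5534 -0.1316 -0.2164 -0.0018] -12.400461574578271
[[-0.3, -0.1], [0.5, 0.2], [-0.1, -0.2], [-0.5, 0.8], [0.2, -0.3], [0.7, -0.2], [-0.2, 0.1], [0.4, 0.3], [-0.9, -0.5]]
socket [ 0.5856 -0.069   0.0482]
pin_a [ 0.5115 -0.192   0.0482]
pin_b [ 0.5868 -0.1102  0.0482]
plate [ 0.5491 -0.1511  0.0422]
```

```bash
python3 -c "
from h import *
delta(.5873,-.0687,-102.4,.075)"
```

```text
t 8.78 p [ 0.5777 -0.0762  0.133 ] F [ 0.6 -0.3 -0.2] op 0.0214
[[-0.97   0.016 -0.241]
 [ 0.241 -0.005 -0.97 ]
 [-0.016 -1.     0.001]]
tool shift [-0.0066  0.0581 -0.0096] len 0.0592 yaw -103.96 turn -0.0271 up [-0.0163 -0.9999  0.001 ] q7 -1.58
```

Emit:
jog_arm:
  increments:
    - [[-0.0066, 0, -0.0096], -0.027, 0.015]
    - [[0, 0.02, 0], 0, 0.015]
    - [[0, 0.02, 0], 0, 0.015]
    - [[0, 0.014, 0], 0, 0.015]
    - [[0, 0, 0], 0, 0.015]

```text
clock: 9.4
eef_pos: [0.5907, -0.0617, 0.077]
orientation: [[-0.978, 0.017, -0.206], [0.206, -0.003, -0.979], [-0.017, -1.0, -0.0]]
wrist_force: [-0.5, -0.0, -0.0]
opening: 0.0217
```

```bash
python3 -c "
from h import *
import pickle
delta(.5873,-.0687,-102.4,.066)
c=shot('wrist','w9'); pickle.dump(c,open('w9.pkl','wb'))
cv2.imwrite('pics/w9z.png',cv2.convertScaleAbs(cv2.resize(c['frame'][180:330,240:420,::-1],None,fx=4,fy=4,interpolation=cv2.INTER_CUBIC),alpha=2.5))
c=shot('side','s9'); cv2.imwrite('pics/s9z.png',cv2.resize(c['frame'][120:220,270:400,::-1],None,fx=5,fy=5,interpolation=cv2.INTER_CUBIC))"
```

```text
t 9.4 p [ 0.5907 -0.0617  0.077 ] F [-0.5 -0.  -0. ] op 0.0217
[[-0.978  0.017 -0.206]
 [ 0.206 -0.003 -0.979]
 [-0.017 -1.    -0.   ]]
tool shift [0.002  0.011  0.0076] len 0.0135 yaw -101.88 turn 0.009 up [-1.700e-02 -9.999e-01 -5.000e-04] q7 -1.56
```

View pics/w9z.png

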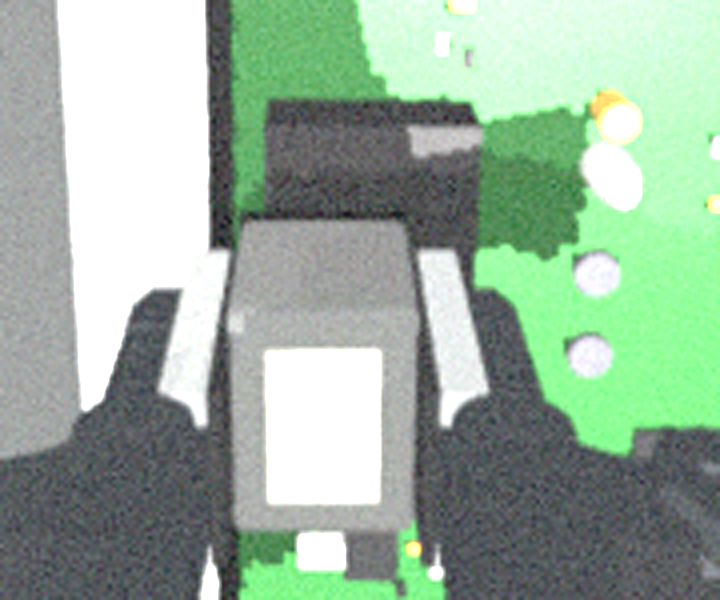

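View pics/s9z.png

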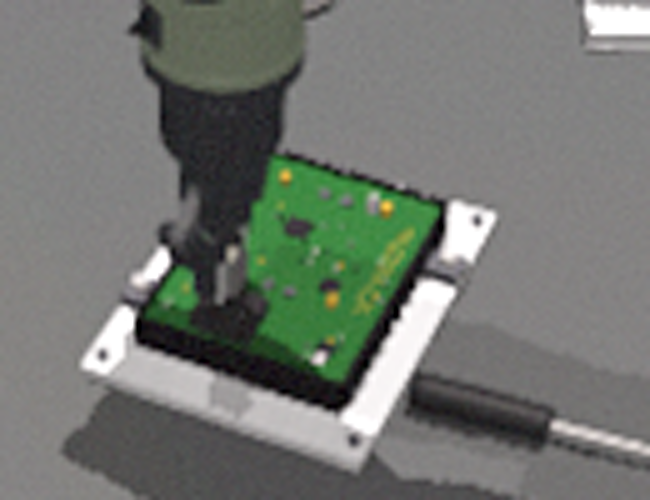

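Emit:
jog_arm:
  increments:
    - [[0.002, 0.005, 0.0076], 0.009, 0.015]
    - [[0, 0, 0], 0, 0.015]
    - [[0, 0, 0], 0, 0.015]

```text
clock: 9.88
eef_pos: [0.5879, -0.07, 0.0741]
orientation: [[-0.976, 0.02, -0.216], [0.216, -0.004, -0.976], [-0.02, -1.0, -0.001]]
wrist_force: [0.3, 0.3, -0.6]
opening: 0.0212
```

```bash
python3 -c "
from h import *
delta(.5873,-.0687,-102.4,.066)"
```

```text
t 9.88 p [ 0.5879 -0.07    0.0741] F [ 0.3  0.3 -0.6] op 0.0212
[[-0.976  0.02  -0.216]
 [ 0.216 -0.004 -0.976]
 [-0.02  -1.    -0.001]]
tool shift [ 0.001   0.0081 -0.0011] len 0.0082 yaw -102.49 turn -0.0016 up [-2.040e-02 -9.998e-01 -8.000e-04] q7 -1.56
```

Emit:
jog_arm:
  increments:
    - [[0.001, 0.0, -0.0011], 0, 0.015]
    - [[0, 0.008, 0], 0, 0.015]
    - [[0, 0, 0], 0, 0.015]

```text
clock: 10.25
eef_pos: [0.5874, -0.0684, 0.0656]
orientation: [[-0.976, 0.02, -0.216], [0.216, -0.003, -0.976], [-0.021, -1.0, -0.001]]
wrist_force: [0.3, -0.3, -0.3]
opening: 0.021
```

```bash
python3 -c "
from h import *
import pickle
delta(.5873,-.0687,-102.4,.0526)
c=shot('wrist','w10'); pickle.dump(c,open('w10.pkl','wb'))
cv2.imwrite('pics/w10z.png',cv2.convertScaleAbs(cv2.resize(c['frame'][180:330,240:420,::-1],None,fx=4,fy=4,interpolation=cv2.INTER_CUBIC),alpha=2.5))
R=np.array([[np.cos(np.radians(-12.4)),-np.sin(np.radians(-12.4)),0],[np.sin(np.radians(-12.4)),np.cos(np.radians(-12.4)),0],[0,0,1]])
q=np.array([[21,17,0],[21,-17,0],[-21,-17,0],[-21,17,0]])/1000@R.T+[.586,-.069,.05]
print((proj(c,q)-[240,180])*4+1.5)"
```

```text
t 10.25 p [ 0.5874 -0.0684  0.0656] F [ 0.3 -0.3 -0.3] op 0.021
[[-0.976  0.02  -0.216]
 [ 0.216 -0.003 -0.976]
 [-0.021 -1.    -0.001]]
tool shift [0.0003 0.013  0.0003] len 0.013 yaw -102.48 turn -0.0013 up [-0.0206 -0.9998 -0.001 ] q7 -1.56
[[209.13422277 138.45751846]
 [441.91308198 138.3743202 ]
 [434.29216882 391.94514149]
 [217.02592728 391.90656838]]
```

View pics/w10z.png

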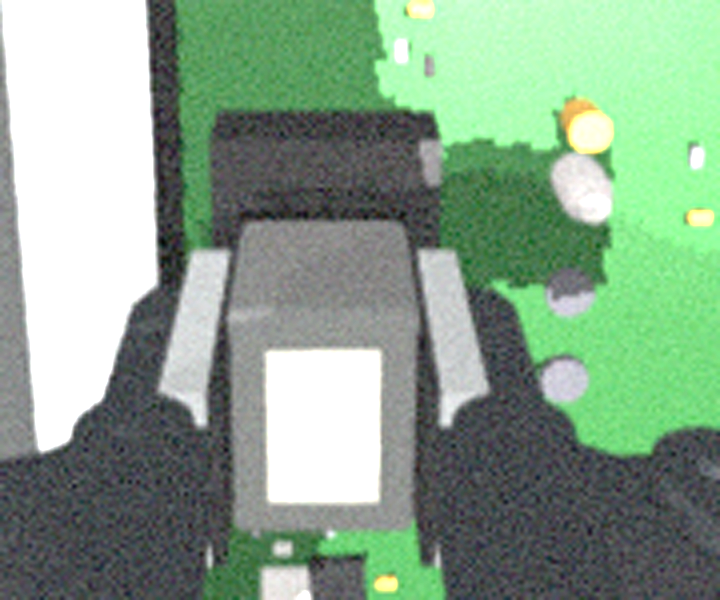

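Emit:
jog_arm:
  increments:
    - [[0.0005, 0.0, 0.0005], 0, 0.015]
    - [[0, 0.003, 0], 0, 0.015]
    - [[0, 0.003, 0], 0, 0.015]
    - [[0, 0, 0], 0, 0.015]

```text
clock: 10.8
eef_pos: [0.5871, -0.0689, 0.0596]
orientation: [[-0.976, 0.021, -0.216], [0.216, -0.004, -0.976], [-0.021, -1.0, -0.001]]
wrist_force: [0.3, 0.5, -0.4]
opening: 0.0214
```

```bash
python3 -c "
from h import *
delta(.5873,-.0687,-102.4,.0526)"
```

```text
t 10.8 p [ 0.5871 -0.0689  0.0596] F [ 0.3  0.5 -0.4] op 0.0214
[[-0.976  0.021 -0.216]
 [ 0.216 -0.004 -0.976]
 [-0.021 -1.    -0.001]]
tool shift [ 0.      0.007  -0.0002] len 0.007 yaw -102.48 turn -0.0014 up [-0.0213 -0.9998 -0.0011] q7 -1.56
```

Emit:
jog_arm:
  increments:
    - [[0, 0.003, 0], 0, 0.015]
    - [[0, 0.003, 0], 0, 0.015]
    - [[0, 0, 0], 0, 0.015]

```text
clock: 11.18
eef_pos: [0.5872, -0.0689, 0.0531]
orientation: [[-0.976, 0.021, -0.216], [0.216, -0.004, -0.976], [-0.021, -1.0, -0.001]]
wrist_force: [0.6, 0.7, -1.3]
opening: 0.0211
```

Emit:
jog_arm:
  increments:
    - [[0, 0.002, 0], 0, 0.015]
    - [[0, 0.002, 0], 0, 0.015]
    - [[0, 0, 0], 0, 0.015]

```text
clock: 11.55
eef_pos: [0.5875, -0.069, 0.052]
orientation: [[-0.976, 0.022, -0.216], [0.216, -0.003, -0.976], [-0.023, -1.0, -0.002]]
wrist_force: [-0.8, 0.7, -1.0]
opening: 0.0216
```

Emit:
jog_arm:
  increments:
    - [[0, 0.003, 0], 0, 0.015]
    - [[0, 0.003, 0], 0, 0.015]

```text
clock: 11.8
eef_pos: [0.5882, -0.0692, 0.0506]
orientation: [[-0.976, 0.025, -0.217], [0.217, -0.003, -0.976], [-0.026, -1.0, -0.002]]
wrist_force: [-23.8, 4.3, 74.5]
opening: 0.0213
```

```bash
python3 -c "
from h import *
st()
c=shot('wrist','w11')
cv2.imwrite('pics/w11z.png',cv2.convertScaleAbs(cv2.resize(c['frame'][180:330,240:420,::-1],None,fx=4,fy=4,interpolation=cv2.INTER_CUBIC),alpha=2.5))"
```

```text
t 11.8 p [ 0.5882 -0.0692  0.0506] F [-23.8   4.3  74.5] op 0.0213
[[-0.976  0.025 -0.217]
 [ 0.217 -0.003 -0.976]
 [-0.026 -1.    -0.002]]
```

View pics/w11z.png

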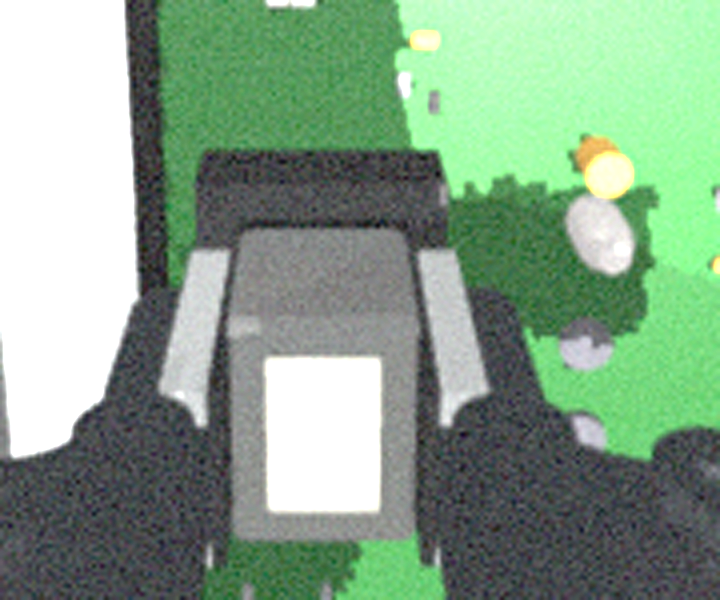

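Emit:
jog_arm:
  increments:
    - [[0, -0.002, 0], 0, 0.015]
    - [[0, 0, 0], 0, 0.045]
    - [[0, 0, 0], 0, 0.045]
    - [[0, 0, 0], 0, 0.045]

```text
clock: 12.35
eef_pos: [0.5884, -0.0693, 0.0523]
orientation: [[-0.976, 0.026, -0.217], [0.217, -0.003, -0.976], [-0.026, -1.0, -0.002]]
wrist_force: [0.4, -0.6, 0.3]
opening: 0.0447
```

Emit:
jog_arm:
  increments:
    - [[0, -0.03, 0], 0, 0.045]
    - [[0, -0.04, 0], 0, 0.045]
    - [[0, -0.04, 0], 0, 0.045]
    - [[0, 0, 0], 0, 0.045]

```text
clock: 12.85
eef_pos: [0.5851, -0.0689, 0.1642]
orientation: [[-0.976, 0.024, -0.217], [0.217, -0.003, -0.976], [-0.024, -1.0, -0.002]]
wrist_force: [-0.4, 0.5, -0.1]
opening: 0.0451
```

```bash
python3 -c "
from h import *
import pickle
st()
c=shot('wrist','w12'); pickle.dump(c,open('w12.pkl','wb'))
c2=shot('side'); cv2.imwrite('pics/s12z.png',cv2.resize(c2['frame'][120:220,270:400,::-1],None,fx=5,fy=5,interpolation=cv2.INTER_CUBIC))"
```

```text
t 12.85 p [ 0.5851 -0.0689  0.1642] F [-0.4  0.5 -0.1] op 0.0451
[[-0.976  0.024 -0.217]
 [ 0.217 -0.003 -0.976]
 [-0.024 -1.    -0.002]]
```

View pics/w12.png

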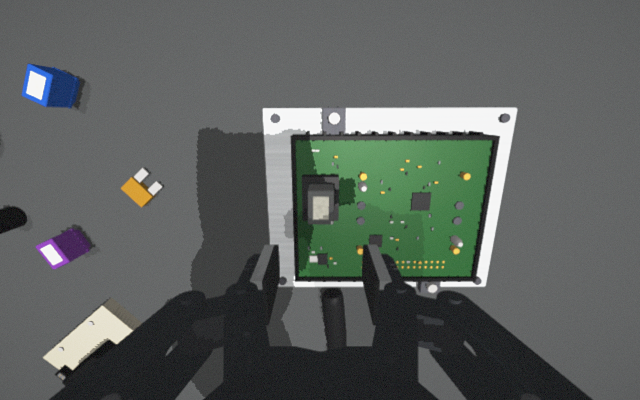

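View pics/s12z.png

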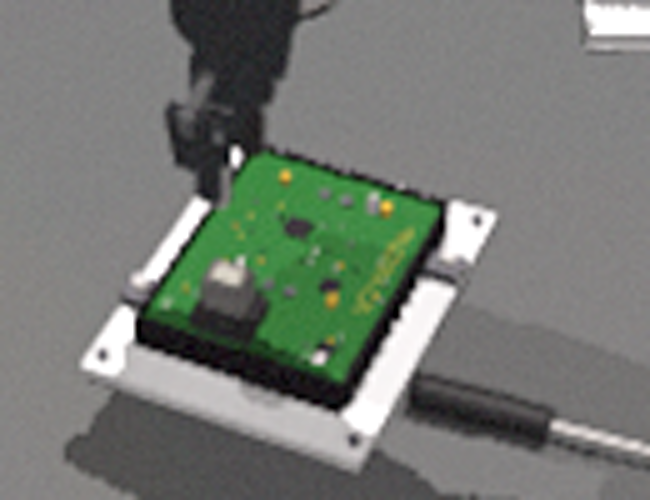

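```bash
python3 -c "
from h import *
import pickle
c=pickle.load(open('w12.pkl','rb'))
print('label pred',proj(c,[[.586,-.069,.078]]))
im=c['frame'][:,:,::-1]
cv2.imwrite('pics/w12s.png',cv2.convertScaleAbs(cv2.resize(im[165:235,290:350],None,fx=8,fy=8,interpolation=cv2.INTER_CUBIC),alpha=2))
p=np.array([.585,-.069]);t=np.array([.445,.22]);yaw=-102.5
for i in range(9):
    d=(t-p)/9; z=np.radians(yaw);Z=np.array([np.cos(z),np.sin(z)]);X=np.array([np.sin(z),-np.cos(z)])
    print(round(d@X,3),round(d@Z,3)); yaw+=np.degrees(.183)
print(yaw)
"
```

```text
label pred [[319.97564686 208.01319571]]
0.022 -0.028
0.017 -0.032
0.011 -0.034
0.004 -0.035
-0.002 -0.036
-0.009 -0.035
-0.015 -0.032
-0.02 -0.029
-0.025 -0.025
-8.1338511419534
```

View pics/w12s.png

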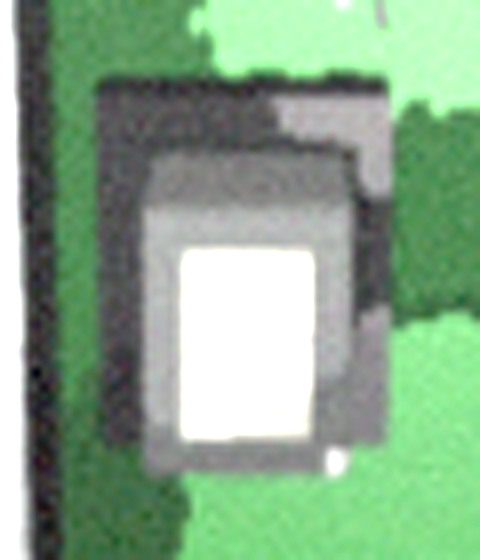

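Emit:
jog_arm:
  increments:
    - [[0.022, 0, -0.028], -0.183, 0.06]
    - [[0.017, 0, -0.032], -0.183, 0.06]
    - [[0.011, 0, -0.034], -0.183, 0.06]
    - [[0.004, 0, -0.035], -0.183, 0.06]
    - [[-0.002, 0, -0.036], -0.183, 0.06]
    - [[-0.009, 0, -0.035], -0.183, 0.06]
    - [[-0.015, 0, -0.032], -0.183, 0.06]
    - [[-0.02, 0, -0.029], -0.183, 0.06]
    - [[-0.025, 0, -0.025], -0.183, 0.06]
    - [[0, 0, 0], -0.183, 0.06]

```text
clock: 14.2
eef_pos: [0.4288, 0.2265, 0.1467]
orientation: [[0.087, 0.002, 0.996], [-0.996, -0.003, 0.087], [0.004, -1.0, 0.002]]
wrist_force: [0.4, -0.9, 1.0]
opening: 0.06
```

Emit:
jog_arm:
  increments:
    - [[0, 0, 0], -0.183, 0.06]
    - [[0, 0, 0], -0.183, 0.06]
    - [[0, 0, 0], 0, 0.06]

```text
clock: 14.58
eef_pos: [0.427, 0.2267, 0.1436]
orientation: [[0.442, -0.004, 0.897], [-0.897, -0.004, 0.442], [0.002, -1.0, -0.005]]
wrist_force: [0.1, -0.4, -0.0]
opening: 0.0599
```

```bash
python3 -c "
from h import *
import pickle
delta(.4356,.244,24)
c=shot('wrist','w13'); pickle.dump(c,open('w13.pkl','wb'))"
```

```text
t 14.57 p [0.427  0.2267 0.1436] F [ 0.1 -0.4 -0. ] op 0.0599
[[ 0.442 -0.004  0.897]
 [-0.897 -0.004  0.442]
 [ 0.002 -1.    -0.005]]
tool shift [-0.0117 -0.0001  0.0154] len 0.0193 yaw 26.24 turn 0.0391 up [ 0.0017 -1.     -0.0049] q7 -0.57
```

View pics/w13.png

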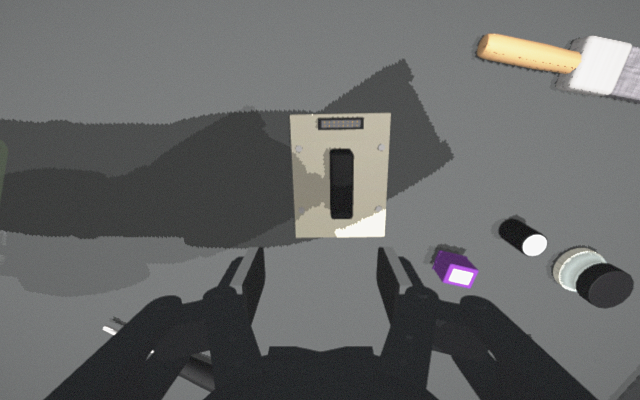

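```bash
python3 -c "
from h import *
import pickle
c=pickle.load(open('w13.pkl','rb'))
im=c['frame'][:,:,::-1]
cv2.imwrite('pics/w13s.png',cv2.convertScaleAbs(cv2.resize(im[105:245,280:400],None,fx=4.2,fy=4.2,interpolation=cv2.INTER_CUBIC),alpha=1.6))
"
```

```text
(no output)
```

View pics/w13s.png

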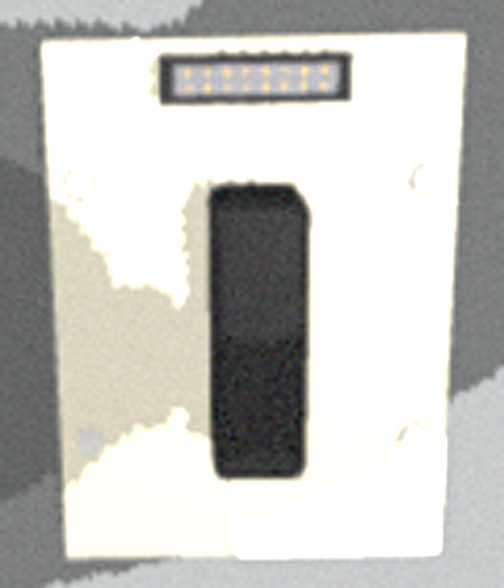

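```bash
cat > pf.py <<'E'
from h import *
import pickle
from scipy.optimize import least_squares
def fit(c,D,p0,z=0):
    D=np.array(D)
    def T(p,X):
        R=np.array([[np.cos(p[2]),-np.sin(p[2]),0],[np.sin(p[2]),np.cos(p[2]),0],[0,0,1]]); return X@R.T+np.array([p[0],p[1],p[3] if len(p)>3 else z])
    for n in (3,4):
        f=lambda p:(proj(c,T(p,D[:,:3]/1000))-D[:,3:]).ravel()
        r=least_squares(f,list(p0[:3])+[z]*(n-3),x_scale=.1,loss='soft_l1'); print(np.round(r.x,4),np.degrees(r.x[2]).round(2),np.round(f(r.x).reshape(-1,2),1).tolist())
E
python3 -c "
from pf import *
c=pickle.load(open('w13.pkl','rb'))
S=lambda u,v:((u+.5)/4.2-.5+280,(v+.5)/4.2-.5+105)
fit(c,[(-45,60,16,*S(42,40)),(45,60,16,*S(467,32)),(45,-60,16,*S(443,556)),(-45,-60,16,*S(67,557)),(-10,-30,46,*S(214,480)),(10,-30,46,*S(307,477))],[.4356,.244,.42])
"
```

```text
[0.4375 0.2465 0.4766] 27.31 [[0.1, -0.1], [-0.1, -0.2], [-1.0, -1.5], [0.1, -0.5], [0.1, 0.8], [0.5, 1.1]]
[4.374e-01 2.465e-01 4.766e-01 4.000e-04] 27.31 [[0.0, -0.2], [-0.0, -0.2], [-0.9, -1.4], [0.1, -0.4], [0.1, 0.8], [0.5, 1.2]]
```

Emit:
jog_arm:
  increments:
    - [[-0.0131, 0, 0.0182], -0.0187, 0.045]
    - [[0, 0, 0], 0, 0.045]
    - [[0, 0.035, 0], 0, 0.045]
    - [[0, 0.035, 0], 0, 0.045]
    - [[0, 0, 0], 0, 0.045]

```text
clock: 15.25
eef_pos: [0.4362, 0.245, 0.0708]
orientation: [[0.44, -0.006, 0.898], [-0.898, -0.005, 0.44], [0.002, -1.0, -0.008]]
wrist_force: [0.4, -0.0, 1.4]
opening: 0.0447
```

```bash
python3 -c "
from h import *
import pickle
delta(.4375,.2465,27.3,.02)
c=shot('wrist','w14'); pickle.dump(c,open('w14.pkl','wb'))"
```

```text
t 15.25 p [0.4362 0.245  0.0708] F [ 0.4 -0.   1.4] op 0.0447
[[ 0.44  -0.006  0.898]
 [-0.898 -0.005  0.44 ]
 [ 0.002 -1.    -0.008]]
tool shift [-0.0009  0.0508  0.0022] len 0.0509 yaw 26.08 turn -0.0213 up [ 0.002  -1.     -0.0077] q7 -0.65
```

View pics/w14.png

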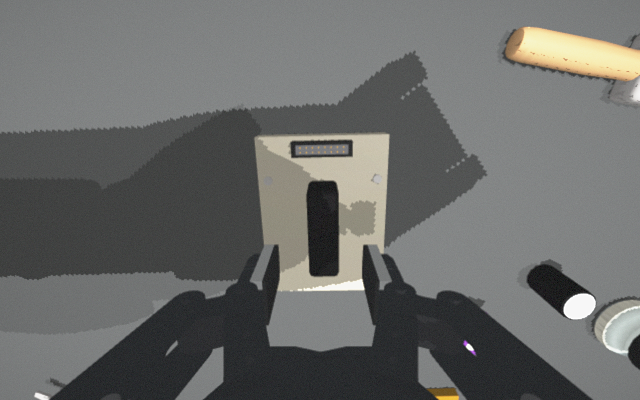

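Emit:
jog_arm:
  increments:
    - [[-0.0009, 0, 0.0022], -0.03, 0.045]
    - [[0, 0.025, 0], 0, 0.045]
    - [[0, 0.025, 0], 0, 0.045]
    - [[0, 0, 0], 0, 0.045]
    - [[0, 0, 0], 0, 0.045]

```text
clock: 15.92
eef_pos: [0.4412, 0.2482, 0.0272]
orientation: [[0.468, 0.003, 0.884], [-0.884, 0.0, 0.468], [0.001, -1.0, 0.002]]
wrist_force: [-0.4, 0.0, 0.8]
opening: 0.0449
```

```bash
python3 -c "
from h import *
delta(.4375,.2465,27.3,.02)"
```

```text
t 15.93 p [0.4412 0.2482 0.0272] F [-0.4  0.   0.8] op 0.0449
[[ 0.468  0.003  0.884]
 [-0.884  0.     0.468]
 [ 0.001 -1.     0.002]]
tool shift [-0.0002  0.0072 -0.0041] len 0.0083 yaw 27.88 turn 0.0101 up [ 0.0011 -1.      0.0023] q7 -0.67
```

Emit:
jog_arm:
  increments:
    - [[0, 0.006, -0.004], 0.01, 0.045]
    - [[0, 0, 0], 0, 0.045]

```text
clock: 16.18
eef_pos: [0.4381, 0.2464, 0.0225]
orientation: [[0.458, 0.004, 0.889], [-0.889, 0.001, 0.458], [0.001, -1.0, 0.004]]
wrist_force: [-0.4, 0.2, 0.3]
opening: 0.0449
```

```bash
python3 -c "
from h import *
delta(.4375,.2465,27.3,.02)"
```

```text
t 16.18 p [0.4381 0.2464 0.0225] F [-0.4  0.2  0.3] op 0.0449
[[ 0.458  0.004  0.889]
 [-0.889  0.001  0.458]
 [ 0.001 -1.     0.004]]
tool shift [-0.0003  0.0025 -0.0005] len 0.0025 yaw 27.24 turn -0.0011 up [ 8.0e-04 -1.0e+00  4.2e-03] q7 -0.68
```

Emit:
jog_arm:
  increments:
    - [[0, 0.002, 0], 0, 0.045]
    - [[0, 0, 0], 0, 0.01]
    - [[0, 0, 0], 0, 0.01]
    - [[0, 0, 0], 0, 0.01]
    - [[0, 0, 0], 0, 0.01]
    - [[0, 0, 0], 0, 0.01]
  squeeze: 100

```text
clock: 16.92
eef_pos: [0.4383, 0.2465, 0.0211]
orientation: [[0.458, 0.005, 0.889], [-0.889, 0.001, 0.458], [0.001, -1.0, 0.005]]
wrist_force: [-0.0, -0.8, 1.2]
opening: 0.0185
```

```bash
python3 -c "
from pf import *
delta(.4375,.2465,27.3,.02)
c=shot('wrist','w15'); pickle.dump(c,open('w15.pkl','wb'))
cv2.imwrite('pics/w15s.png',cv2.convertScaleAbs(cv2.resize(c['frame'][130:330,220:420,::-1],None,fx=3,fy=3,interpolation=cv2.INTER_CUBIC),alpha=1.6))
"
```

```text
t 16.93 p [0.4383 0.2465 0.0211] F [-0.  -0.8  1.2] op 0.0185
[[ 0.458  0.005  0.889]
 [-0.889  0.001  0.458]
 [ 0.001 -1.     0.005]]
tool shift [-0.0003  0.0011 -0.0007] len 0.0014 yaw 27.25 turn -0.0009 up [ 0.001  -1.      0.0048] q7 -0.69
```

View pics/w15s.png

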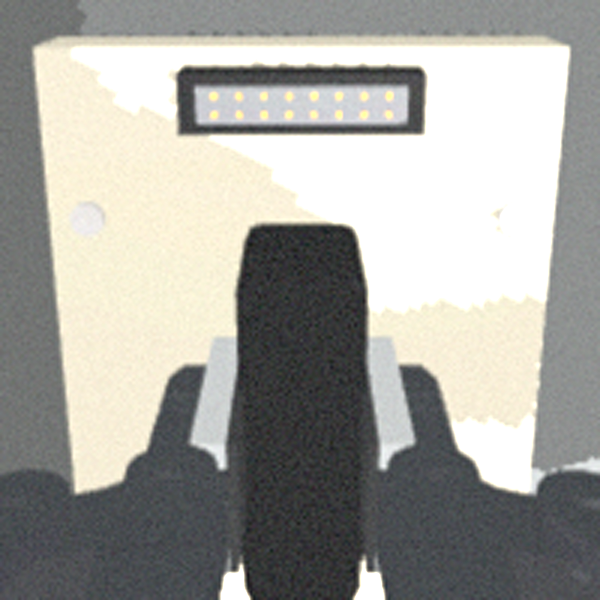

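```bash
python3 -c "
from pf import *
c=pickle.load(open('w15.pkl','rb'))
S=lambda u,v:((u+.5)/3-.5+220,(v+.5)/3-.5+130)
a=onz(c,S(33,47),.016);b=onz(c,S(571,47),.016)
l=onz(c,S(75,490),.016);r=onz(c,S(533,490),.016)
s=monitor.state();R=np.array(s['orientation']);p=np.array(s['eef_pos'])
for q in (a,b,l,r): print((R.T@(q-p)).round(4))
print(np.linalg.norm(b-a), np.degrees(np.arctan2((b-a)[1],(b-a)[0])))
"
```

```text
[-0.0596  0.0049 -0.0452]
[-0.0596  0.0053  0.0453]
[ 0.0274  0.0049 -0.0451]
[0.0277 0.0054 0.046 ]
0.09054400757685764 27.22668758167021
```

```bash
python3 -c "
from h import *
p=np.array([.4383,.2465]);t=np.array([.5496,-.1506]);yaw=27.25
for i in range(8):
    d=(t-p)/8; z=np.radians(yaw);Z=np.array([np.cos(z),np.sin(z)]);X=np.array([np.sin(z),-np.cos(z)])
    print(round(d@X,4),round(d@Z,4)); yaw-=np.degrees(.692/5) if i<5 else 0
"
```

```text
0.0505 -0.0104
0.0514 -0.0033
0.0514 0.0038
0.0504 0.0109
0.0484 0.0177
0.0455 0.0242
0.0455 0.0242
0.0455 0.0242
```

Emit:
jog_arm:
  increments:
    - [[0, -0.03, 0], 0, 0.01]
    - [[0, -0.045, 0], 0, 0.01]
    - [[0, -0.04, 0], 0, 0.01]
    - [[0, 0, 0], 0, 0.01]

```text
clock: 17.48
eef_pos: [0.4372, 0.2463, 0.1388]
orientation: [[0.458, 0.003, 0.889], [-0.889, 0.0, 0.458], [0.001, -1.0, 0.003]]
wrist_force: [-0.5, -0.5, -2.3]
opening: 0.018
```

Emit:
jog_arm:
  increments:
    - [[0.05, 0, -0.01], 0.138, 0.01]
    - [[0.051, 0, -0.003], 0.138, 0.01]
    - [[0.051, 0, 0.004], 0.138, 0.01]
    - [[0.05, 0, 0.011], 0.138, 0.01]
    - [[0.048, 0, 0.018], 0.138, 0.01]
    - [[0.045, 0, 0.024], 0, 0.01]
    - [[0.045, 0, 0.024], 0, 0.01]
    - [[0.04, 0, 0.021], 0, 0.01]
    - [[0, 0, 0], 0, 0.01]
    - [[0, 0, 0], 0, 0.01]

```text
clock: 18.73
eef_pos: [0.5429, -0.1551, 0.1283]
orientation: [[-0.233, -0.007, 0.972], [-0.972, -0.0, -0.233], [0.002, -1.0, -0.007]]
wrist_force: [1.3, 1.0, -2.0]
opening: 0.0181
```

```bash
python3 -c "
from pf import *
delta(.5496,-.1506,-12.4,.1)
c=shot('wrist','w16'); pickle.dump(c,open('w16.pkl','wb'))"
```

```text
t 18.73 p [ 0.5429 -0.1551  0.1283] F [ 1.3  1.  -2. ] op 0.0181
[[-0.233 -0.007  0.972]
 [-0.972 -0.    -0.233]
 [ 0.002 -1.    -0.007]]
tool shift [-0.006   0.0283  0.0057] len 0.0294 yaw -13.5 turn -0.0191 up [ 0.0017 -1.     -0.0067] q7 -0.35
```

View pics/w16.png

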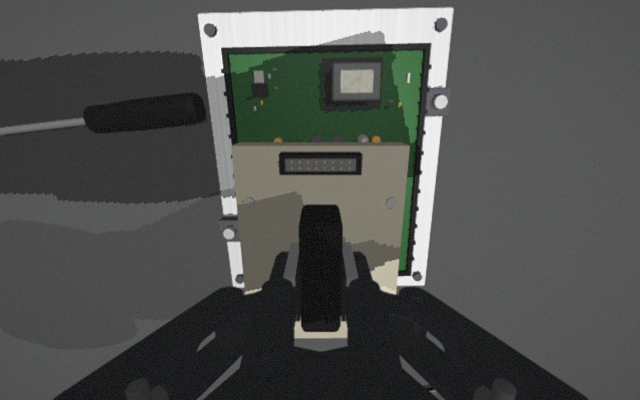

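Emit:
jog_arm:
  increments:
    - [[-0.006, 0, 0.0057], -0.019, 0.01]
    - [[0, 0, 0], 0, 0.01]
    - [[0, 0.02, 0], 0, 0.01]
    - [[0, 0.02, 0], 0, 0.01]
    - [[0, 0, 0], 0, 0.01]

```text
clock: 19.4
eef_pos: [0.5507, -0.1473, 0.0876]
orientation: [[-0.209, -0.006, 0.978], [-0.978, -0.0, -0.209], [0.002, -1.0, -0.006]]
wrist_force: [0.6, -0.0, -1.6]
opening: 0.0184
```

```bash
python3 -c "
from pf import *
delta(.5496,-.1506,-12.4,.0725)
c=shot('wrist','w17'); pickle.dump(c,open('w17.pkl','wb'))
cv2.imwrite('pics/w17s.png',cv2.convertScaleAbs(cv2.resize(c['frame'][0:300,180:480,::-1],None,fx=2,fy=2,interpolation=cv2.INTER_CUBIC),alpha=1.5))"
```

```text
t 19.4 p [ 0.5507 -0.1473  0.0876] F [ 0.6 -0.  -1.6] op 0.0184
[[-0.209 -0.006  0.978]
 [-0.978 -0.    -0.209]
 [ 0.002 -1.    -0.006]]
tool shift [ 0.0035  0.0151 -0.0002] len 0.0155 yaw -12.04 turn 0.0063 up [ 0.0017 -1.     -0.0062] q7 -0.37
```

View pics/w17s.png

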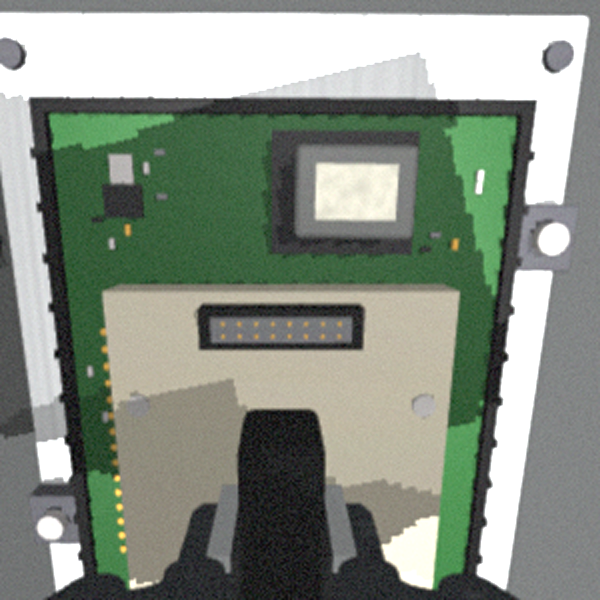

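```bash
python3 -c "
from pf import *
c=pickle.load(open('w17.pkl','rb'))
S=lambda u,v:((u+.5)/2-.5+180,(v+.5)/2-.5)
D=[(-3,85,50,*S(274,133)),(39,85,50,*S(419,132)),(39,51,50,*S(412,252)),(-3,51,50,*S(274,252)),(100,125,12,*S(589,16)),(75,95,40,*S(535,102)),(-75,95,40,*S(31,99))]
fit(c,D,[.5538,-.1313,-.216])
print((proj(c,np.array([[.5496-.0,-.1510,.044]]))))
"
```

```text
[ 0.5541 -0.1321 -0.2144] -12.28 [[-0.9, -0.5], [0.6, 0.3], [-0.2, 1.9], [-0.9, 1.5], [1.3, -0.5], [1.3, -0.7], [-0.6, -0.1]]
[ 0.5544 -0.1318 -0.214  -0.0023] -12.26 [[-0.4, -0.7], [0.2, 0.1], [-0.6, 1.0], [-0.4, 0.6], [0.0, -0.1], [0.2, -0.7], [1.4, 0.0]]
[[319.86287031 230.64458356]]
```

Emit:
jog_arm:
  increments:
    - [[0.0037, 0, 0], 0.005, 0.01]
    - [[0, 0, 0], 0, 0.01]
    - [[0, 0.007, 0], 0, 0.01]
    - [[0, 0.006, 0], 0, 0.01]
    - [[0, 0, 0], 0, 0.01]

```text
clock: 20.08
eef_pos: [0.5509, -0.1513, 0.0764]
orientation: [[-0.214, -0.003, 0.977], [-0.977, -0.001, -0.214], [0.002, -1.0, -0.003]]
wrist_force: [-1.5, 0.6, -2.6]
opening: 0.0183
```

```bash
python3 -c "
from pf import *
delta(.5497,-.1508,-12.35,.0651)"
```

```text
t 20.07 p [ 0.5509 -0.1513  0.0764] F [-1.5  0.6 -2.6] op 0.0183
[[-0.214 -0.003  0.977]
 [-0.977 -0.001 -0.214]
 [ 0.002 -1.    -0.003]]
tool shift [-0.0002  0.0113 -0.0013] len 0.0113 yaw -12.35 turn -0.0001 up [ 0.0017 -1.     -0.0026] q7 -0.37
```

Emit:
jog_arm:
  increments:
    - [[0, 0, -0.0012], 0, 0.01]
    - [[0, 0.004, 0], 0, 0.01]
    - [[0, 0.004, 0], 0, 0.01]
    - [[0, 0, 0], 0, 0.01]

```text
clock: 20.58
eef_pos: [0.5496, -0.151, 0.0678]
orientation: [[-0.214, -0.003, 0.977], [-0.977, -0.001, -0.214], [0.002, -1.0, -0.003]]
wrist_force: [-0.9, -0.4, -2.4]
opening: 0.0182
```

```bash
python3 -c "
from pf import *
delta(.5497,-.1508,-12.35,.0651)"
```

```text
t 20.57 p [ 0.5496 -0.151   0.0678] F [-0.9 -0.4 -2.4] op 0.0182
[[-0.214 -0.003  0.977]
 [-0.977 -0.001 -0.214]
 [ 0.002 -1.    -0.003]]
tool shift [-0.0002  0.0027  0.    ] len 0.0027 yaw -12.35 turn 0.0 up [ 0.0017 -1.     -0.0027] q7 -0.38
```

Underside is about 3 mm below the pin tips with no extra force, so the holes are over the pins. Continuing down.

Emit:
jog_arm:
  increments:
    - [[0, 0.003, 0], 0, 0.01]
    - [[0, 0.002, 0], 0, 0.01]
    - [[0, 0, 0], 0, 0.01]

```text
clock: 20.95
eef_pos: [0.5498, -0.1511, 0.063]
orientation: [[-0.214, -0.002, 0.977], [-0.977, -0.001, -0.214], [0.002, -1.0, -0.002]]
wrist_force: [-2.9, 0.6, 5.0]
opening: 0.0179
```

Emit:
jog_arm:
  increments:
    - [[0, 0.003, 0], 0, 0.01]
    - [[0, 0.002, 0], 0, 0.01]
    - [[0, 0, 0], 0, 0.01]

```text
clock: 21.32
eef_pos: [0.5498, -0.1511, 0.0594]
orientation: [[-0.214, -0.002, 0.977], [-0.977, -0.002, -0.214], [0.002, -1.0, -0.001]]
wrist_force: [-3.6, -0.1, 9.3]
opening: 0.0179
```

Emit:
jog_arm:
  increments:
    - [[0, 0.002, 0], 0, 0.01]
    - [[0, 0.002, 0], 0, 0.01]

```text
clock: 21.58
eef_pos: [0.5499, -0.1511, 0.0589]
orientation: [[-0.214, -0.0, 0.977], [-0.977, -0.003, -0.214], [0.003, -1.0, 0.001]]
wrist_force: [-15.0, 3.1, 53.7]
opening: 0.0177
```

Emit:
jog_arm:
  increments:
    - [[0, 0.001, 0], 0, 0.01]
    - [[0, 0.001, 0], 0, 0.01]

```text
clock: 21.82
eef_pos: [0.5499, -0.1511, 0.0591]
orientation: [[-0.214, 0.001, 0.977], [-0.977, -0.004, -0.214], [0.004, -1.0, 0.001]]
wrist_force: [-5.4, 1.2, 18.7]
opening: 0.018
```

```bash
python3 -c "
from pf import *
delta(.5497,-.1508,-12.35,.0591)
c=shot('wrist','w18'); pickle.dump(c,open('w18.pkl','wb'))
cv2.imwrite('pics/w18s.png',cv2.convertScaleAbs(cv2.resize(c['frame'][0:300,180:480,::-1],None,fx=2,fy=2,interpolation=cv2.INTER_CUBIC),alpha=1.5))
c2=shot('side'); cv2.imwrite('pics/s18z.png',cv2.resize(c2['frame'][100:280,230:420,::-1],None,fx=3.3,fy=3.3,interpolation=cv2.INTER_CUBIC));st()"
```

```text
t 21.82 p [ 0.5499 -0.1511  0.0591] F [-5.4  1.2 18.7] op 0.018
[[-0.214  0.001  0.977]
 [-0.977 -0.004 -0.214]
 [ 0.004 -1.     0.001]]
tool shift [-0.0002 -0.     -0.0002] len 0.0003 yaw -12.38 turn -0.0004 up [ 0.0041 -1.      0.0015] q7 -0.39
t 21.93 p [ 0.5498 -0.1511  0.059 ] F [-6.   1.1 22.7] op 0.0182
[[-0.214  0.001  0.977]
 [-0.977 -0.004 -0.214]
 [ 0.004 -1.     0.001]]
```

View pics/w18s.png

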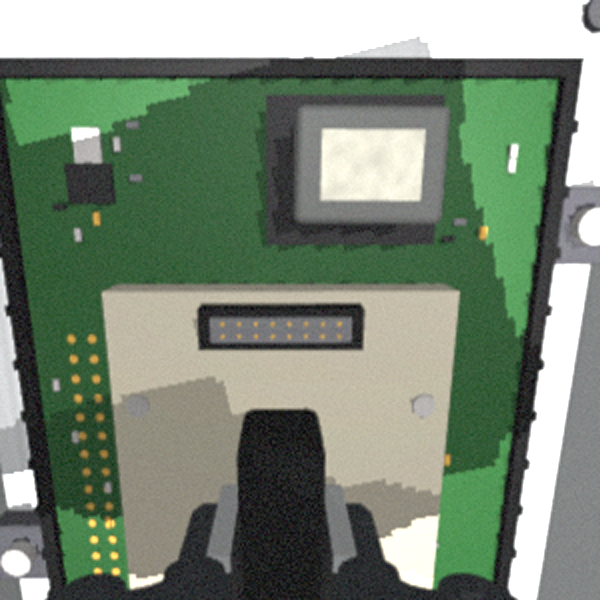

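View pics/s18z.png

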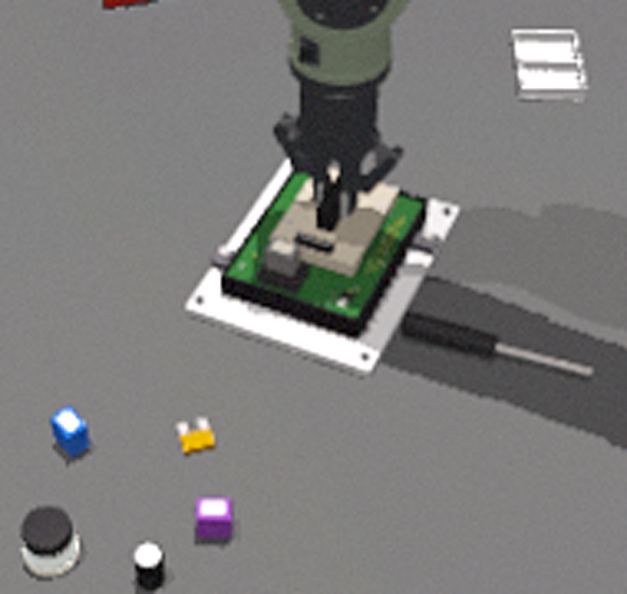

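Emit:
jog_arm:
  increments:
    - [[0, 0.0015, 0], 0, 0.01]
    - [[0, 0.0015, 0], 0, 0.01]

```text
clock: 22.18
eef_pos: [0.5499, -0.1511, 0.059]
orientation: [[-0.215, 0.002, 0.977], [-0.977, -0.005, -0.215], [0.005, -1.0, 0.003]]
wrist_force: [-10.4, 1.7, 36.5]
opening: 0.0179
```

```bash
python3 -c "
from h import *
st(); shot('wrist'); shot('side'); shot('top','t19'); st()"
```

```text
t 22.18 p [ 0.5499 -0.1511  0.059 ] F [-10.4   1.7  36.5] op 0.0179
[[-0.215  0.002  0.977]
 [-0.977 -0.005 -0.215]
 [ 0.005 -1.     0.003]]
t 22.32 p [ 0.5499 -0.1511  0.059 ] F [-9.9  1.9 35.3] op 0.0181
[[-0.215  0.002  0.977]
 [-0.977 -0.005 -0.215]
 [ 0.005 -1.     0.003]]
```

Stable at about 36 N with the height unchanged, so the plate is firmly on the stops.

```bash
python3 -c "
from h import *
print(manip.sign_off()); st()"
```

```text
the job is handed in; nothing more can be done
None
the job is handed in; nothing more can be done
```

The relay is plugged fully home, and the probe plate is on both locating pins with its header towards the relay. I handed the job in at about 22.3 s while still gripping the plate and pressing it down.

- **Relay:** It went into the socket with almost no resistance and met a hard stop at the expected depth. I pushed it to about 75 N and then released it. The pictures show it upright with the cover on the socket, and its label within about 1 pixel of where a fully seated relay should show.
- **Plate:** The plungers took load as expected on the way down. It then stopped with the underside about 38 mm above the bench. Raising the push from about 20 to 36 N did not move it any lower, so it is resting on the stops. The force held steady over the last readings.
- **Other objects:** I touched nothing else on the bench. The last side view shows the nearby bystanders and look-alikes where they were. I took a final top picture but did not examine it.
- **Small disagreements:** Separate camera fits of the jig position differed by up to about 0.7 mm, within the fit clearances. The push on the plate also has about 10 N of sideways load.

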